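# Clamp a sample vial under the sealing head of a rocker test stand

## Task

Stand the black-capped sample vial upright in the blue cup of the test stand and let go of it, then swing the stand's arm over it until it meets its stop. Then press the red pad at the other end of the rocker gently down, so that the cup end tips up and bears the vial's cap against the sealing head with about 4 N (no less than 2, no more than 7, and at no moment more than 10), and leave it clamped like that. Disturb nothing else on the worktop.

Things in the scene. Friction and masses are not known exactly. Their poses are not given: they have to be found in the camera images.
- sample_vial: Glass sample vial with a BLACK screw cap and pale tan contents, 22 mm diameter, 49 mm tall, about 28 g; origin at the centre of its underside, z up along the vial. (The similar vial with a WHITE cap is not wanted.)
- vial_mid (a point): Centre of the black-capped vial, half-way up (24.5 mm above its underside); the cap is the top 14 mm, 21 mm diameter; grip it round the upper half.
- test_stand: Fixed stand, grey base plate 12 mm thick; origin on the worktop under the rocker's pivot. Its y axis runs along the rocker from the pad end (-y) to the cup end (+y), x points to the side where the post stands behind the cup, z up. The pivot axis lies along x, 45 mm above the worktop, between two aluminium cheeks.
- post_axis (a point): Point on the axis of the upright 18 mm steel post, 140 mm above the worktop, at (90, 100, 140) mm in the stand's frame; the swing arm turns about this vertical axis. The post ends 162 mm above the worktop.
- rocker: Steel rocker bar 250x24x8 mm, red pad at one end, blue cup at the other; origin on the pivot, y axis along the bar to the cup. It turns about the stand's x axis from 0.10 rad cup-end-low to 0.12 rad cup-end-high and starts with the cup at or near its lowest. The pivot is stiff with friction: the rocker stays where it is left.
- press_pad (a point): Centre of the top of the round red pad (36 mm diameter) at (0, -120, 17) mm in the rocker's frame, about 70 to 74 mm above the worktop at the start; it sinks 1.2 mm for each 1 mm the cup rises. About 6 to 7 N straight down here moves the rocker slowly, at any angle; once the vial meets the head, the force here rises above that by 0.83 N for each newton on the vial.
- cup (a point): Centre of the inner floor of the blue cup, at (0, 100, 8) mm in the rocker's frame. The cup is 30 mm wide inside, 10 mm deep, wall 3 mm thick (so grip the vial above its lowest 10 mm); it leans with the rocker. The top of a vial standing in it is 92 to 96 mm above the worktop at the start and can be raised to about 114 mm.
- swing_arm: Aluminium arm carrying the sealing head, 140 mm above the worktop; origin on the post axis, the arm reaches 142 mm along its own -x. It is at work over the cup, against its stop, when its yaw equals the stand's; at the start it is parked 1.4 to 1.7 rad clockwise of that (seen from above). It turns easily and stays where it is left.
- head_axis (a point): Axis of the sealing head at the arm's mid-height, 90 mm from the post axis; above the cup when at work. Below sits a rubber seal, 28 mm diameter, on a spring of 1.5 N per mm (no preload, travel 9 mm). The head is screwed to a different height each time: the seal's face is anywhere from 99 to 107 mm above the worktop, so where the vial meets it must be felt.
- swing_pin (a point): Upright black pin, 14 mm diameter, at the arm's free end, 132 mm from the post axis, to grip or push when swinging the arm; it stands from 145 to 195 mm above the worktop, this point is at 178 mm.
- white_vial: White-capped vial, 22 mm diameter, 49 mm tall, bystander; origin under its centre.
- beaker: Glass beaker, 53 mm diameter, 68 mm tall, bystander; origin under its centre.
- dropper: Amber dropper bottle, 37 mm diameter, 88 mm tall, bystander; origin under its centre.
- stopper: Black rubber stopper, 33 mm diameter, 26 mm tall, bystander; origin under its centre.
- clip: Yellow plastic joint clip, 30 mm diameter, 18 mm tall, bystander; origin under its centre.

How it is judged:
By the outcome, as a careful person would: the job done as asked, in the order asked, and still so for the second after the job is handed in, with the robot touching nothing.
It also fails if it takes over 72 s, if anything falls off the work surface, if the arm or the gripper's body presses on something with over 40 N, if the wrist force passes 120 N, or if a joint passes its speed limit or range.

## Robot

A 6-joint arm with a two-finger parallel gripper is mounted at the origin on a cart in front of the work surface, level with it; the furniture and walls round the work are solid. World frame = base frame: x ahead of the robot, y to its left, z up, the work surface at z = 0. Lengths are in mm, angles in degrees, forces in N, time in s.
With the tool pointing down it reaches from about 400 to 925 mm from the base axis. Payload 12.5 kg.
Tool frame: the origin (TCP) lies midway between the tips of the shut fingers; the grasp point (between the pads) lies 19 mm behind it; z points along the fingers, y is the direction in which the jaws open and shut (so a half turn about z gives the same grasp; the last joint's range is limited). The gripper opens to 95 mm and grips with 3 to 60 N. Pads are 20 mm wide; open, the fingers measure 119 mm over their backs; the gripper's body (75 mm by 180 mm) begins 59 mm behind the grasp point.
Start: joints at [64.595, 28.126, 89.318, -0, 62.55, -6.05], TCP at [207.118, 589.706, 175.661] pointing down, gripper open.
Joint ranges: [-177.58, 177.58], [-47.91, 125.51], [2.72, 160], [-65.01, 245.01], [3.68, 167.84], [-153.87, 153.87]. Speed limits (degrees/s): [127.2, 127.2, 159.86, 180, 180, 180].

## Interface

Orientations are given as a 3x3 rotation matrix whose columns are the frame's x, y, z axes.
In Python, from workcell import ctrl gives the robot as it stands.
- The arm moves only by the tool move_arm, never from a script. Its arguments are lists of equal length, an entry for each row: "xyz": the shift along the world's x, y, z in units of 25 mm (1.0 is 25 mm), a list of three; "dr": the turn, a rotation vector about the world's x, y, z in units of 5 degrees (1.0 is 5 degrees), a list of three; "jaw": the gripper's target within -1 to 1 (shut at 1, half-way at 0, fully open at -1). A call has 1 to 12 rows; each row shifts and turns the commanded pose from where the row before left it; what a row does not reach is not made up. A row lasts 1/12 s, in which the tool goes at most 41.7 mm and 7.16 degrees, less where a joint would pass 70% of its speed; a pose out of reach is approached as far as the arm can. A call is refused whole if a number of a shift passes 1 or a number of a turn 1, either way. A call with a gripper value outside its range is refused whole. The fingers move at their own pace and stop on an object; the grip force is fixed at half the most. Time passes only in rows, so rows that do not move let the fingers close. It gives the time, the measured TCP pose, the force and the opening at its end, in the units of the state.
- ctrl.get_obs(): the state, without advancing time (a new reading comes with each control period).
- ctrl.capture(name): name is "scene" or "side" or "wrist"; returns the picture (480x640x3 uint8, blue, green, red); there is no depth.
- ctrl.get_calibration(name): a dict with "camera_matrix" (3x3 intrinsics, pixels), "rvec" (rotation vector, rad) and "tvec" (3), from world to camera coordinates, as OpenCV has them; the wrist camera has in their place "mount" (4x4, takes a point from camera to tool coordinates, whose origin is the TCP and whose axes are the flange's). Camera axes: x right, y down, z forward; pixel columns grow to the right and rows downward; lengths in mm; the calibration is good to about 2 mm. A picture is of the moment at which its call begins: read the wrist's pose just before it. get_calibration takes no time and is no camera call.
- ctrl.close_job(): hands the job in, once; it reports no verdict.
The state is a dict: "t": time; "joint_positions": joint angles; "joint_velocities": joint speeds; "joint_torque": joint torques, N m; "ee_pos": TCP position; "orientation": TCP orientation; "ft_force": force on the tool from outside, world axes, zero at the start; "ft_torque": the same for the moment, N m; "width": finger opening in mm.
Only numpy, scipy, OpenCV 4.12 (cv2) and the standard library are available. Lean on these libraries where they do the work, as an engineer would, in place of code of your own. Each camera call takes 0.05 s, during which the arm holds its last target. There are 200 camera calls.

## Working session

There is one attempt and no reset: what is moved stays moved. The work goes in short steps, Python scripts to look and compute and a tool call to move; the robot and the scene stay as the last step left them, time stands still between calls to the robot, and variables do not carry over. Pictures are saved under pics/ and viewed, about 8 in all and at most 12, crops included, and the job is handed in when it is done.

Besides the shell and the picture viewer there is one more tool, called after "Emit:" in YAML: its name, and indented under it one key for each argument. move_arm: Moves the arm, as the interface text tells. Its arguments: {"type":"object","properties":{"xyz":{"type":"array"},"dr":{"type":"array"},"jaw":{"type":"array"}},"required":["xyz","dr","jaw"]}

```bash
mkdir -p pics; ls; cat > h.py <<'E'
import numpy as np, cv2
from workcell import ctrl
def cal(n):
    c=ctrl.get_calibration(n); K=np.array(c["camera_matrix"],float)
    if "mount" in c:
        o=ctrl.get_obs(); T=np.eye(4); T[:3,:3]=np.array(o["orientation"]).reshape(3,3); T[:3,3]=o["ee_pos"]
        M=T@np.array(c["mount"]); return K,M[:3,:3],M[:3,3]
    R=cv2.Rodrigues(np.array(c["rvec"],float))[0]; t=np.array(c["tvec"],float).ravel()
    return K,R.T,-R.T@t
def ray(C,uv):
    K,R,p=C; d=R@np.linalg.inv(K)@np.array([uv[0],uv[1],1.]); return p,d/np.linalg.norm(d)
def onz(C,uv,z):
    p,d=ray(C,uv); return p+d*(z-p[2])/d[2]
def proj(C,P):
    K,R,p=C; q=K@(R.T@(np.array(P,float)-p)); return q[:2]/q[2]
def tri(C1,a,C2,b):
    A=np.zeros((3,3));y=np.zeros(3)
    for p,d in (ray(C1,a),ray(C2,b)):
        M=np.eye(3)-np.outer(d,d);A+=M;y+=M@p
    return np.linalg.solve(A,y)
E
python3 - <<'E'
from h import *
for n in("scene","side","wrist"):
    C=cal(n); cv2.imwrite(f"pics/{n}0.png",ctrl.capture(n)); print(n,C[0].round(0).tolist(),C[1].round(2).tolist(),C[2].round(0))
o=ctrl.get_obs();print(o)
E
```

```text
pics
scene [[551.0, 0.0, 314.0], [0.0, 551.0, 239.0], [0.0, 0.0, 1.0]] [[0.58, -0.58, 0.57], [-0.81, -0.42, 0.4], [0.01, -0.69, -0.72]] [-282. -471. 1150.]
side [[461.0, 0.0, 318.0], [0.0, 461.0, 236.0], [0.0, 0.0, 1.0]] [[-0.97, -0.15, 0.21], [-0.26, 0.56, -0.79], [0.0, -0.81, -0.58]] [264. 975. 787.]
wrist [[416.0, 0.0, 324.0], [0.0, 416.0, 243.0], [0.0, 0.0, 1.0]] [[0.33, 0.91, 0.26], [0.94, -0.32, -0.09], [-0.0, 0.28, -0.96]] [133. 615. 385.]
{'t': 0.15, 'joint_positions': array([ 6.45941355e+01,  2.81544594e+01,  8.93422114e+01, -1.41114740e-03,
        6.25491224e+01, -6.05117803e+00]), 'joint_velocities': array([ 0.01207154, -0.01799929, -0.15480879, -0.020842  , -0.09219693,
        0.1505531 ]), 'joint_torque': array([ 2.57977255e-03, -6.12902570e+01, -2.58277756e+01,  6.93474943e-02,
        4.74121585e-02, -8.67518793e-05]), 'ee_pos': array([207.03688037, 589.49084079, 175.21438366]), 'orientation': array([[-9.43488815e-01,  3.31404212e-01, -3.23154253e-04],
       [ 3.31404364e-01,  9.43488533e-01, -7.31324837e-04],
       [ 6.25282007e-05, -7.97091533e-04, -9.99999680e-01]]), 'ft_force': array([ 0.29589   ,  0.49963883, -0.2558647 ]), 'ft_torque': array([0.01052274, 0.07407694, 0.04162125]), 'width': 95.11736692098464}
```

View pics/scene0.png

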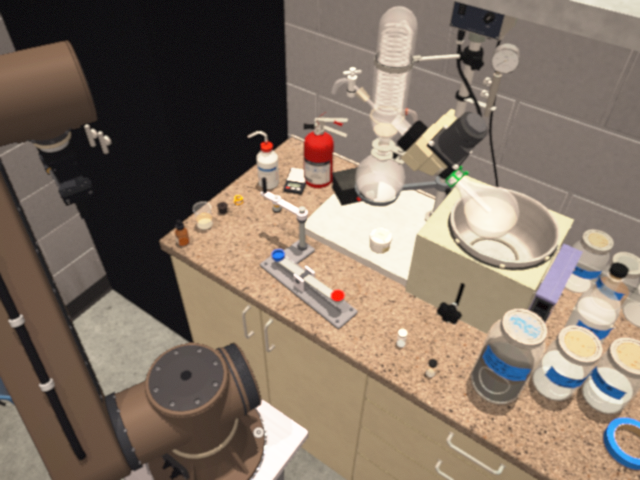

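View pics/side0.png

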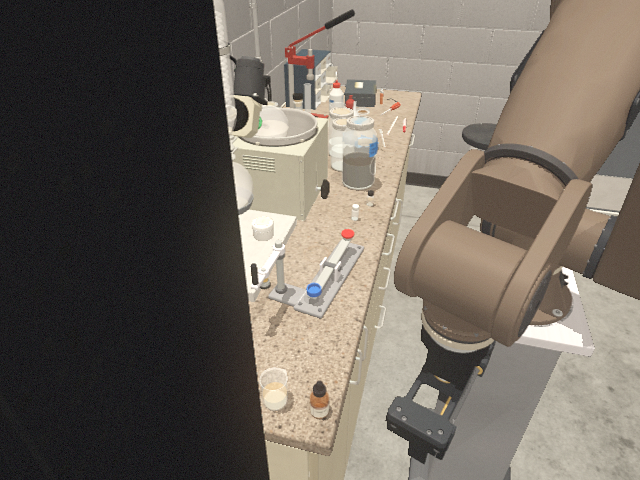

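The scene view shows the black-capped vial at about (432,368), the white one at (402,338), the blue cup at (278,257), the red pad at (338,296), the post top at (304,212) and the pin top at (264,182). In the side view the same things are at: black cap (371,195), cup (314,290), pad (348,234).

```bash
python3 - <<'E'
from h import *
S,D=cal("scene"),cal("side")
s=cv2.imread("pics/scene0.png");d=cv2.imread("pics/side0.png")
def cen(im,box,f):
    x0,y0,x1,y1=box; h=cv2.cvtColor(im[y0:y1,x0:x1],cv2.COLOR_BGR2HSV).astype(int); m=f(h[...,0],h[...,1],h[...,2])
    y,x=np.nonzero(m); return np.array([x.mean()+x0,y.mean()+y0]),len(x),(x.min()+x0,x.max()+x0,y.min()+y0,y.max()+y0)
red=lambda h,s_,v:((h<8)|(h>172))&(s_>150)&(v>90)
blue=lambda h,s_,v:(h>100)&(h<130)&(s_>130)&(v>60)
blk=lambda h,s_,v:(v<60)
out={}
for n,bs,bd,f in(("pad",(325,285,350,305),(338,225,360,243),red),("cup",(265,245,292,270),(300,280,328,302),blue),("cap",(424,356,442,368),(364,188,378,199),blk)):
    a=cen(s,bs,f);b=cen(d,bd,f);print(n,a,b)
    P=tri(S,a[0],D,b[0]);out[n]=P;print(P.round(1),proj(S,P).round(1),proj(D,P).round(1))
print("pad z72",onz(S,[338,296],72),onz(D,[348,234],72))
print("cap z42",onz(S,cen(s,(424,356,442,368),blk)[0],42))
print("post top",onz(S,[304,211],162),onz(D,[280,240],162)); print("pin top",onz(S,[264,179],195),onz(D,[254,265],195))
print("white base",onz(S,[402,338],40))
a=cv2.resize(s[160:400,150:450],None,fx=2.6,fy=2.5,interpolation=cv2.INTER_CUBIC);cv2.imwrite("pics/c1.png",a)
E
```

```text
pad (array([337.42741935, 295.10483871]), 124, (np.int64(331), np.int64(344), np.int64(290), np.int64(300))) (array([347.34117647, 233.4       ]), 85, (np.int64(342), np.int64(353), np.int64(229), np.int64(237)))
[449.  -31.9  66.8] [337.3 295.3] [347.2 233.3]
cup (array([277.82352941, 254.61764706]), 102, (np.int64(272), np.int64(283), np.int64(250), np.int64(260))) (array([313.28865979, 289.3814433 ]), 97, (np.int64(307), np.int64(320), np.int64(284), np.int64(296)))
[484.7 185.2  44.8] [277.8 254.7] [313.2 289.3]
cap (array([432.5       , 363.21428571]), 28, (np.int64(430), np.int64(435), np.int64(361), np.int64(366))) (array([369., 195.]), 1, (np.int64(369), np.int64(369), np.int64(195), np.int64(195)))
[ 435.2 -307.9   32.6] [432.2 363.6] [368.7 194.8]
pad z72 [444.78191699 -36.68883861  72.        ] [444.80942639 -21.87971263  72.        ]
cap z42 [ 430.4402434  -309.35522518   42.        ]
post top [565.43303363 155.68906721 162.        ] [568.40255476 167.58619606 162.        ]
pin top [574.99379028 295.80005452 195.        ] [575.55280457 305.57724495 195.        ]
white base [ 450.85958693 -218.2313331    40.        ]
```

View pics/c1.png

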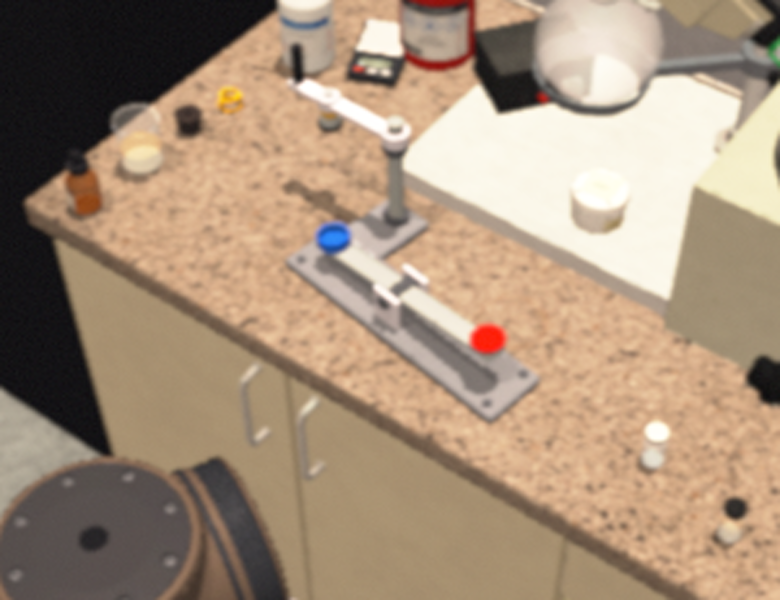

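The zoomed crop shows the stand clear, with the arm parked along +y and the pin at its end; the white vial is about 90 mm from the black one. I'm starting the transit, and will check the jar's clearance on the way.

Emit:
move_arm:
  xyz:
    - [0.5, -0.8, 0.6]
    - [0.5, -1, 0.6]
    - [0.5, -1, 0.6]
    - [0.5, -1, 0.6]
    - [0.5, -1, 0.6]
    - [0.5, -1, 0.6]
    - [0.5, -1, 0.6]
    - [0.5, -1, 0.6]
    - [0.5, -1, 0.2]
    - [0.5, -1, 0]
    - [0.5, -1, 0]
    - [0.5, -1, 0]
  dr:
    - [0, 0, 0.2]
    - [0, 0, 0.2]
    - [0, 0, 0.2]
    - [0, 0, 0.2]
    - [0, 0, 0.2]
    - [0, 0, 0.2]
    - [0, 0, 0.2]
    - [0, 0, 0.2]
    - [0, 0, 0.2]
    - [0, 0, 0.2]
    - [0, 0, 0]
    - [0, 0, 0]
  jaw: [0, 0, 0, 0, 0, 0, 0, 0, 0, 0, 0, 0]

```text
t: 1.15
ee_pos: [357.4, 293.4, 300.8]
orientation: [[-0.987, 0.162, 0.0], [0.162, 0.987, 0.0], [-0.0, 0.0, -1.0]]
ft_force: [0.3, 0.1, -0.2]
width: 47.4
```

```bash
python3 - <<'E'
from h import *
S,D=cal("scene"),cal("side")
for uv in([497,395],[475,380],[520,395]): print("jar base",onz(S,uv,0))
print(onz(D,[357,187],0),onz(D,[344,182],0),onz(D,[374,182],0))
print("black base",onz(S,[430,376],0),onz(D,[370,206],0))
print("jar top z?",proj(S,[500,-400,150]))
o=ctrl.get_obs();print(o["t"],o["ee_pos"],o["joint_positions"].round(1))
E
```

```text
jar base [ 469.32334054 -461.08069284    0.        ]
jar base [ 475.39961147 -404.29514841    0.        ]
jar base [ 500.21136304 -503.84256388    0.        ]
[ 490.73306847 -404.90802732    0.        ] [ 541.56556155 -427.88310004    0.        ] [ 439.83666053 -455.359796      0.        ]
black base [ 423.17667449 -314.21055647    0.        ] [ 426.55222209 -293.9170651     0.        ]
jar top z? [493.09454148 335.39566992]
1.15 [357.37807737 293.38648633 300.75206476] [ 31.2   7.8 100.    0.   72.2 -49.5]
```

Emit:
move_arm:
  xyz:
    - [0.6, -1, 0]
    - [0.6, -1, 0]
    - [0.6, -1, 0]
    - [0.6, -1, 0]
    - [0.6, -1, 0]
    - [0, -1, 0]
    - [0, -1, 0]
    - [0, -1, 0]
    - [0, -1, 0]
    - [0, -1, 0]
    - [0, -1, 0]
    - [0, -1, 0]
  dr:
    - [0, 0, 0]
    - [0, 0, 0]
    - [0, 0, 0]
    - [0, 0, 0]
    - [0, 0, 0]
    - [0, 0, 0]
    - [0, 0, 0]
    - [0, 0, 0]
    - [0, 0, 0]
    - [0, 0, -0.5]
    - [0, 0, -0.5]
    - [0, 0, -0.5]
  jaw: [0, 0, 0, 0, 0, 0, 0, 0, 0, 0, 0, 0]

```text
t: 2.15
ee_pos: [431.8, -6.5, 300.6]
orientation: [[-0.956, 0.292, -0.0], [0.292, 0.956, 0.0], [0.0, 0.0, -1.0]]
ft_force: [1.4, -0.8, -0.2]
width: 47.5
```

Emit:
move_arm:
  xyz:
    - [0, -1, 0]
    - [0, -1, 0]
    - [0, -1, 0]
    - [0, -1, 0]
    - [0, -1, -0.5]
    - [0, -1, -0.5]
    - [0, -1, -0.5]
    - [0, -1, -0.5]
    - [0, -1, -0.5]
    - [0, -1, -0.5]
    - [0, -1, -0.5]
    - [0, -1, -0.5]
  dr:
    - [0, 0, -0.5]
    - [0, 0, -0.5]
    - [0, 0, -0.5]
    - [0, 0, 0]
    - [0, 0, 0]
    - [0, 0, 0]
    - [0, 0, 0]
    - [0, 0, 0]
    - [0, 0, 0]
    - [0, 0, 0]
    - [0, 0, 0]
    - [0, 0, 0]
  jaw: [0, 0, 0, 0, 0, 0, 0, 0, 0, 0, 0, 0]

```text
t: 3.15
ee_pos: [431.8, -306.5, 199.9]
orientation: [[-0.911, 0.412, -0.0], [0.412, 0.911, 0.0], [0.0, 0.0, -1.0]]
ft_force: [1.3, -0.4, 0.2]
width: 47.2
```

Emit:
move_arm:
  xyz:
    - [0, 0, 0]
    - [0, 0, 0]
  dr:
    - [0, 0, 0]
    - [0, 0, 0]
  jaw: [0, 0]

```text
t: 3.32
ee_pos: [431.6, -305.7, 199.7]
orientation: [[-0.91, 0.414, -0.001], [0.414, 0.91, 0.002], [0.002, 0.001, -1.0]]
ft_force: [-0.0, 0.3, 0.1]
width: 47.5
```

```bash
python3 - <<'E'
from h import *
C=cal("wrist"); im=ctrl.capture("wrist"); cv2.imwrite("pics/w1.png",im)
o=ctrl.get_obs();print(o["t"],o["ee_pos"],o["joint_positions"].round(1)); print(proj(C,[432,-308,49]),proj(C,o["ee_pos"]))
E
```

```text
3.3667 [ 431.85489518 -305.08304097  200.43383941] [ -42.4   18.8  100.9    0.    60.4 -108. ]
[322.1731552  215.68357784] [326.01528173 274.03475622]
```

View pics/w1.png

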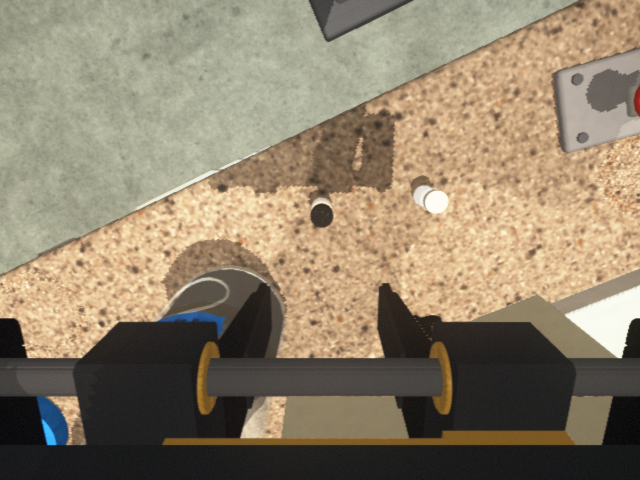

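The wrist view shows the black cap at (321,215), within 1 px of the prediction. The jar at about (225,300) is close on the left, so I'm checking its clearance from the gripper.

```bash
python3 - <<'E'
from h import *
S,D,W=cal("scene"),cal("side"),cal("wrist")
P=tri(S,[524,328],D,[359,123]);print("jar top",P,proj(S,P),proj(D,P),proj(W,P))
im=cv2.imread("pics/w1.png");g=im[195:240,300:345].max(2);y,x=np.nonzero(g<60);uv=[x.mean()+300,y.mean()+195]
print(uv,onz(W,uv,46), [onz(W,[230,268],z).round(0) for z in(0,60,100)], onz(W,[283,310],0))
print(onz(W,[435,202],49))
E
```

```text
jar top [ 504.16854846 -448.76476348  213.10579366] [523.80079213 328.27935474] [358.85132312 122.84264611] [153.63924218 480.23851315]
[np.float64(322.9555555555556), np.float64(208.82222222222222)] [ 427.74163489 -304.58997482   46.        ] [array([ 453., -423.,    0.]), array([ 440., -401.,   60.]), array([ 431., -386.,  100.])] [ 519.31552135 -393.49159254    0.        ]
[ 462.2609682  -212.16734219   49.        ]
```

The jar clears the gripper (106 mm from the vial to its wall). Descending and gripping.

Emit:
move_arm:
  xyz:
    - [-0.08, 0, -0.9]
    - [0, 0, -0.9]
    - [0, 0, -0.9]
    - [0, 0, -0.9]
    - [0, 0, -0.9]
    - [0, 0, -0.8]
    - [0, 0, -0.7]
    - [0, 0, -0.6]
    - [0, 0, -0.4]
    - [0, 0, -0.32]
    - [0, 0, 0]
    - [0, 0, 0]
  dr:
    - [0, 0, 0]
    - [0, 0, 0]
    - [0, 0, 0]
    - [0, 0, 0]
    - [0, 0, 0]
    - [0, 0, 0]
    - [0, 0, 0]
    - [0, 0, 0]
    - [0, 0, 0]
    - [0, 0, 0]
    - [0, 0, 0]
    - [0, 0, 0]
  jaw: [0, 0, 0, 0, 0, 0, 0, 0, 0, 0, 0.2, 0.3]

```text
t: 4.37
ee_pos: [430.4, -305.1, 18.1]
orientation: [[-0.911, 0.412, 0.0], [0.412, 0.911, -0.0], [-0.0, 0.0, -1.0]]
ft_force: [-0.8, -0.2, -0.4]
width: 39.3
```

Emit:
move_arm:
  xyz:
    - [0, 0, 0]
    - [0, 0, 0]
    - [0, 0, 0]
    - [0, 0, 0]
    - [0, 0, 0]
    - [0, 0, 0]
    - [0, 0, 0]
    - [0, 0, 0]
  dr:
    - [0, 0, 0]
    - [0, 0, 0]
    - [0, 0, 0]
    - [0, 0, 0]
    - [0, 0, 0]
    - [0, 0, 0]
    - [0, 0, 0]
    - [0, 0, 0]
  jaw: [0.5, 0.6, 0.7, 0.8, 0.9, 1, 1, 1]

```text
t: 5.03
ee_pos: [430.1, -305.3, 17.6]
orientation: [[-0.911, 0.412, -0.0], [0.412, 0.911, 0.0], [0.0, 0.0, -1.0]]
ft_force: [-0.1, -0.7, 0.5]
width: 0.7
```

```bash
python3 - <<'E'
from h import *
C=cal("wrist"); im=ctrl.capture("wrist"); s=ctrl.capture("scene")
o=ctrl.get_obs();print(o["t"],o["ee_pos"],o["width"]); print(proj(C,o["ee_pos"]))
c=cv2.resize(s[310:410,380:500],(480,400),interpolation=cv2.INTER_CUBIC)
w=cv2.resize(im,(533,400)) 
out=np.hstack([w[:, 130:430],c]);cv2.imwrite("pics/w2.png",out)
E
```

```text
5.1333 [ 430.10033911 -305.30441507   17.64070673] 0.3624533897906461
[324.69463703 273.67694029]
```

View pics/w2.png

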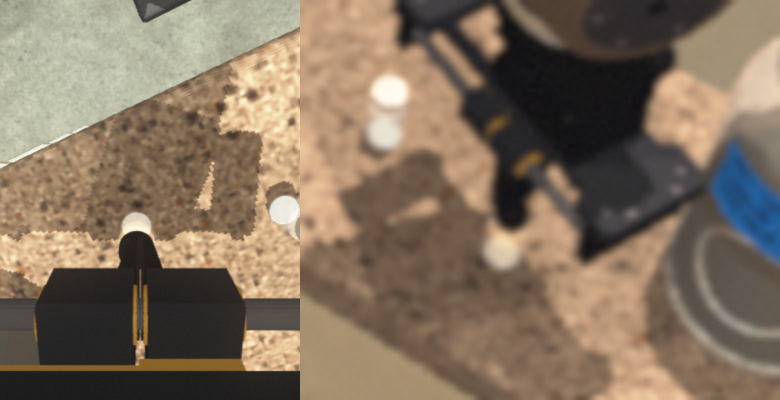

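The jaws shut to 0.4 mm, so I missed: a pale disc shows at (136,222) in the crop, on the robot side of the fingers. Rising straight up to look.

Emit:
move_arm:
  xyz:
    - [0, 0, 0.3]
    - [0, 0, 0.6]
    - [0, 0, 0.9]
    - [0, 0, 0.9]
    - [0, 0, 0.9]
    - [0, 0, 0.9]
    - [0, 0, 0.9]
    - [0, 0, 0.6]
    - [0, 0, 0]
    - [0, 0, 0]
  dr:
    - [0, 0, 0]
    - [0, 0, 0]
    - [0, 0, 0]
    - [0, 0, 0]
    - [0, 0, 0]
    - [0, 0, 0]
    - [0, 0, 0]
    - [0, 0, 0]
    - [0, 0, 0]
    - [0, 0, 0]
  jaw: [1, 1, 1, 1, 1, 1, 1, 1, 1, 1]

```text
t: 5.97
ee_pos: [430.2, -305.3, 168.4]
orientation: [[-0.911, 0.412, 0.001], [0.412, 0.911, -0.001], [-0.002, -0.0, -1.0]]
ft_force: [0.1, -1.6, -0.6]
width: 0.6
```

```bash
python3 - <<'E'
from h import *
C=cal("wrist"); im=ctrl.capture("wrist"); cv2.imwrite("pics/w3.png",im); s=ctrl.capture("scene");cv2.imwrite("pics/s3.png",s)
o=ctrl.get_obs();print(o["t"],o["ee_pos"],o["width"]); print(proj(C,[430,-305,0]),proj(C,[430,-305,49]))
np.save("w3C.npy",np.array([C[0],C[1],np.tile(C[2],(3,1))]))
out=cv2.resize(im[120:320,220:480],(780,600),interpolation=cv2.INTER_CUBIC);cv2.imwrite("pics/w3c.png",out)
E
```

```text
6.0667 [ 429.71864341 -304.95556737  166.96339376] 0.43598413007750625
[324.7909976  209.25298038] [324.86538754 221.5287156 ]
```

View pics/w3c.png

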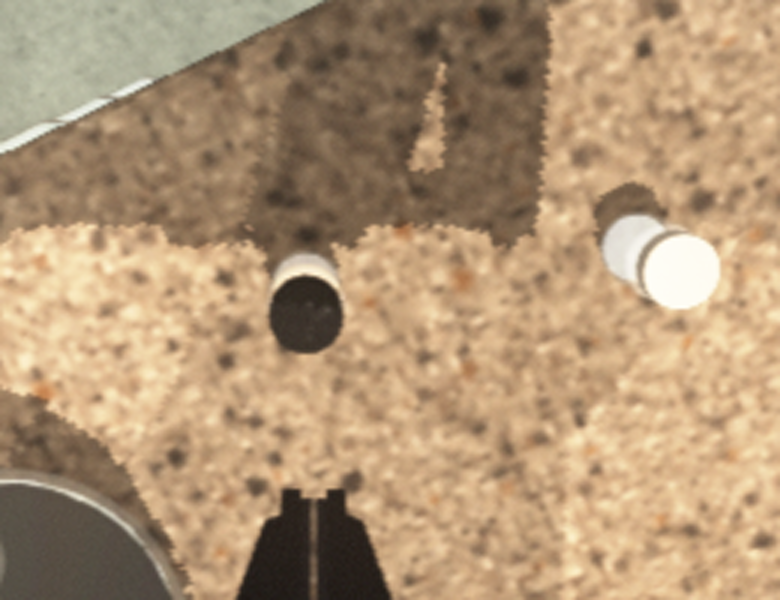

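The vial is still upright (cap top at full-frame pixel (321.7,224)), so it was squeezed out of the pads. The fingertips appear lower in the picture than predicted, so I'm triangulating from the two heights.

```bash
python3 - <<'E'
from h import *
A=np.load("w3C.npy"); C3=(A[0],A[1],A[2][0]); C2=(A[0],A[1],C3[2]+np.array([430.1-429.7,-.3,17.64-166.96]))
im=cv2.imread("pics/w3.png")
g=(im[195:245,300:345].max(2)<75).astype(np.uint8);cs,_=cv2.findContours(g,0,2);c=max(cs,key=cv2.contourArea);print(cv2.minEnclosingCircle(c),cv2.boundingRect(c))
(x,y),r=cv2.minEnclosingCircle(c);uv=[x+300,y+195];print("cap top",uv,onz(C3,uv,49))
print("near base edge",onz(C3,[321.7,204],0),"tri",tri(C3,[321.7,204],C2,[320.5,254.5]))
print("tip seen, at TCP z",onz(C3,[324.5,283],167), ctrl.get_calibration("wrist")["mount"])
# row of w2 edges
w=cv2.imread("pics/w2.png");print(w[200:275:4,136].tolist())
for i in(1,3):
    pass
S=cal("scene");s0=cv2.imread("pics/scene0.png");s3=cv2.imread("pics/s3.png")
for s in(s0,s3):
    g=(s[352:385,420:445].max(2)<60).astype(np.uint8);yy,xx=np.nonzero(g);uv=[xx.mean()+420,yy.mean()+352];print("scene cap",uv,len(xx),onz(S,uv,44))
E
```

```text
((21.27460289001465, 29.344444274902344), 12.365839004516602) (10, 17, 24, 25)
cap top [321.27460289001465, 224.34444427490234] [ 430.93920924 -308.62536583   49.        ]
near base edge [ 424.34190341 -305.56842905    0.        ] tri [ 422.89392765 -304.79840242    8.45309841]
tip seen, at TCP z [ 435.53621156 -307.89794486  167.        ] [[ 5.94962707e-04 -9.59807945e-01 -2.80657007e-01  7.81129114e+01]
 [ 9.99999823e-01  5.68276557e-04  1.76465388e-04 -3.85053806e-01]
 [-9.88208351e-06 -2.80657062e-01  9.59808113e-01 -2.09567653e+02]
 [ 0.00000000e+00  0.00000000e+00  0.00000000e+00  1.00000000e+00]]
[[68, 86, 106], [39, 48, 59], [57, 72, 90], [149, 165, 178], [189, 207, 222], [196, 215, 229], [200, 232, 246], [225, 245, 252], [32, 38, 46], [29, 35, 42], [31, 36, 41], [29, 35, 40], [28, 34, 39], [29, 32, 39], [31, 35, 41], [31, 35, 40], [28, 31, 37], [29, 32, 37], [27, 30, 35]]
scene cap [np.float64(432.5), np.float64(363.2142857142857)] 28 [ 429.15516353 -309.64717039   44.        ]
scene cap [np.float64(432.5), np.float64(362.875)] 32 [ 429.95632544 -309.23774482   44.        ]
```

By both the scene and wrist views the vial has not moved, so the fingers probably shut above or behind it. I'm checking where the real fingertip is against the reported TCP in the fixed cameras.

```bash
python3 - <<'E'
from h import *
o=ctrl.get_obs();e=np.array(o["ee_pos"]);R=np.array(o["orientation"]).reshape(3,3)
S,D=cal("scene"),cal("side");s=cv2.imread("pics/s3.png");d=ctrl.capture("side")
out=[]
for C,im in((S,s),(D,d)):
    p=proj(C,e);print(p);x,y=int(p[0]),int(p[1])
    x0,y0=max(0,min(640-100,x-50)),max(0,y-90)
    c=cv2.resize(im[y0:y0+150,x0:x0+100],None,fx=4,fy=4,interpolation=cv2.INTER_CUBIC)
    for q,col in((e,(0,0,255)),(e+R@[0,0,-19],(0,255,0)),(e+R@[0,0,-78],(255,0,255)),(e+R@[10,0,0],(255,255,0)),(e*[1,1,0],(0,255,255))):
        u=(proj(C,q)-[x0,y0])*4+2;cv2.circle(c,(int(u[0]),int(u[1])),4,col,1)
    out.append(c)
cv2.imwrite("pics/tip.png",np.hstack(out)[:600])
W=cal("wrist")
for x in(0,10,-10):
    print(x,[(z,proj(W,e+R@[x,0,z]).round(0)[1]) for z in(0,-10,-20,-30,-40,-50,-78)])
E
```

```text
[440.07667844 331.35532728]
[373.28891738 157.25518664]
0 [(0, np.float64(274.0)), (-10, np.float64(281.0)), (-20, np.float64(288.0)), (-30, np.float64(296.0)), (-40, np.float64(305.0)), (-50, np.float64(315.0)), (-78, np.float64(351.0))]
10 [(0, np.float64(256.0)), (-10, np.float64(262.0)), (-20, np.float64(269.0)), (-30, np.float64(276.0)), (-40, np.float64(284.0)), (-50, np.float64(293.0)), (-78, np.float64(325.0))]
-10 [(0, np.float64(291.0)), (-10, np.float64(299.0)), (-20, np.float64(307.0)), (-30, np.float64(316.0)), (-40, np.float64(326.0)), (-50, np.float64(337.0)), (-78, np.float64(375.0))]
```

View pics/tip.png

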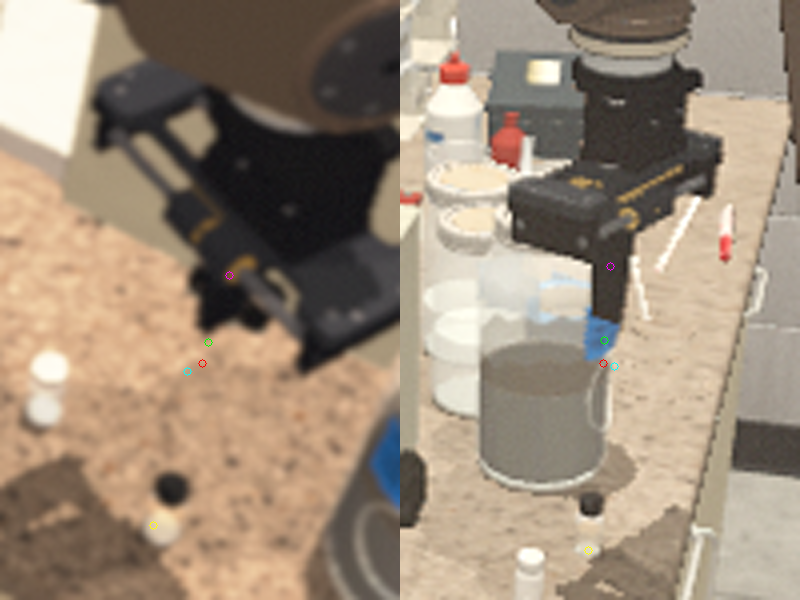

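The views show the real fingertips about 36 mm short of the reported TCP: in the side view the tip is at (608,318) and the TCP marker at (603,363). The first closing was just above the cap, so I'm going down that much further, with the force checked on the way.

Emit:
move_arm:
  xyz:
    - [0, -0.12, -0.5]
    - [0, 0, -0.8]
    - [0, 0, -0.9]
    - [0, 0, -0.9]
    - [0, 0, -0.9]
    - [0, 0, -0.9]
    - [0, 0, -0.8]
    - [0, 0, -0.6]
    - [0, 0, -0.4]
    - [0, 0, -0.2]
    - [0, 0, 0]
  dr:
    - [0, 0, 0]
    - [0, 0, 0]
    - [0, 0, 0]
    - [0, 0, 0]
    - [0, 0, 0]
    - [0, 0, 0]
    - [0, 0, 0]
    - [0, 0, 0]
    - [0, 0, 0]
    - [0, 0, 0]
    - [0, 0, 0]
  jaw: [0, 0, 0, 0, 0, 0, 0, 0, 0, 0, 0]

```text
t: 7.03
ee_pos: [429.7, -307.9, -5.9]
orientation: [[-0.911, 0.412, -0.001], [0.412, 0.911, 0.002], [0.002, 0.001, -1.0]]
ft_force: [0.7, -0.3, 0.5]
width: 47.3
```

```bash
python3 - <<'E'
from h import *
s=ctrl.capture("scene");d=ctrl.capture("side");w=ctrl.capture("wrist")
a=cv2.resize(s[300:400,390:490],(400,400),interpolation=cv2.INTER_CUBIC);b=cv2.resize(d[140:240,323:423],(400,400),interpolation=cv2.INTER_CUBIC)
cv2.imwrite("pics/g4.png",np.hstack([a,b])); o=ctrl.get_obs();print(o["t"],o["ee_pos"],o["ft_force"],o["width"])
E
```

```text
7.1833 [ 430.41146196 -308.52776315   -4.2211726 ] [-0.41542345 -0.3767573  -0.28044568] 47.18422094171295
```

View pics/g4.png

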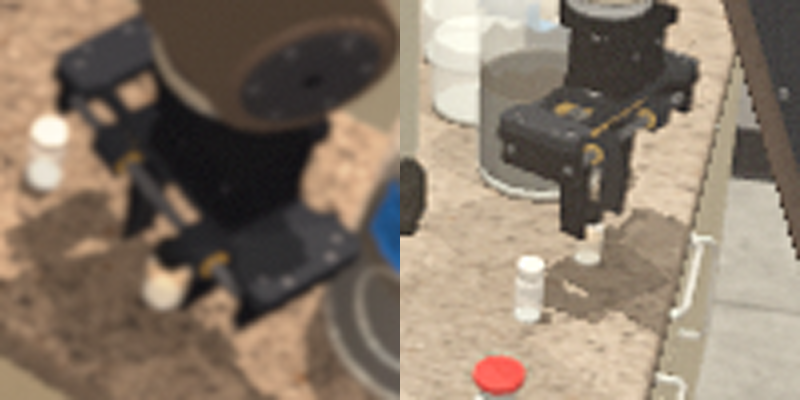

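The fingers now straddle the vial, with its pale lower half still showing below the tips (side crop about (590,250)). Going 13 mm lower and closing.

Emit:
move_arm:
  xyz:
    - [0, 0, -0.26]
    - [0, 0, -0.26]
    - [0, 0, 0]
    - [0, 0, 0]
    - [0, 0, 0]
    - [0, 0, 0]
    - [0, 0, 0]
    - [0, 0, 0]
    - [0, 0, 0]
    - [0, 0, 0]
    - [0, 0, 0]
    - [0, 0, 0]
  dr:
    - [0, 0, 0]
    - [0, 0, 0]
    - [0, 0, 0]
    - [0, 0, 0]
    - [0, 0, 0]
    - [0, 0, 0]
    - [0, 0, 0]
    - [0, 0, 0]
    - [0, 0, 0]
    - [0, 0, 0]
    - [0, 0, 0]
    - [0, 0, 0]
  jaw: [0, 0, 0, 0.1, 0.2, 0.3, 0.4, 0.6, 1, 1, 1, 1]

```text
t: 8.18
ee_pos: [430.2, -308.3, -17.8]
orientation: [[-0.911, 0.412, 0.0], [0.412, 0.911, -0.0], [-0.0, 0.0, -1.0]]
ft_force: [0.3, 0.0, 0.5]
width: 20.9
```

Gripped: width 20.9 mm, the cap's diameter. Lifting and carrying it to above the cup.

Emit:
move_arm:
  xyz:
    - [0, 0, 0.4]
    - [0, 0, 0.8]
    - [0, 0, 1]
    - [0, 0, 1]
    - [0, 0, 1]
    - [0, 0, 1]
    - [0, 0.3, 1]
    - [0, 0.6, 1]
    - [0, 1, 1]
    - [0, 1, 0.5]
    - [0, 1, 0]
    - [0.2, 1, 0]
  dr:
    - [0, 0, 0]
    - [0, 0, 0]
    - [0, 0, 0]
    - [0, 0, 0]
    - [0, 0, 0]
    - [0, 0, 0]
    - [0, 0, 0]
    - [0, 0, 0]
    - [0, 0, 0]
    - [0, 0, 0]
    - [0, 0, 0]
    - [0, 0, 0.2]
  jaw: [1, 1, 1, 1, 1, 1, 1, 1, 1, 1, 1, 1]

```text
t: 9.18
ee_pos: [434.5, -184.7, 201.3]
orientation: [[-0.918, 0.397, 0.002], [0.397, 0.918, -0.001], [-0.002, -0.0, -1.0]]
ft_force: [0.9, -1.2, -0.3]
width: 20.9
```

Emit:
move_arm:
  xyz:
    - [0.2, 1, 0]
    - [0.2, 1, 0]
    - [0.2, 1, 0]
    - [0.2, 1, 0]
    - [0.2, 1, 0]
    - [0.2, 1, 0]
    - [0.2, 1, 0]
    - [0.2, 1, 0]
    - [0.2, 1, 0]
    - [0.2, 1, 0]
    - [0, 1, 0]
    - [0, 1, 0]
  dr:
    - [0, 0, 0.3]
    - [0, 0, 0.3]
    - [0, 0, 0.3]
    - [0, 0, 0.3]
    - [0, 0, 0.3]
    - [0, 0, 0.3]
    - [0, 0, 0.3]
    - [0, 0, 0.3]
    - [0, 0, 0.3]
    - [0, 0, 0]
    - [0, 0, 0]
    - [0, 0, 0]
  jaw: [1, 1, 1, 1, 1, 1, 1, 1, 1, 1, 1, 1]

```text
t: 10.18
ee_pos: [484.8, 115.5, 200.3]
orientation: [[-0.985, 0.171, 0.0], [0.171, 0.985, 0.0], [-0.0, 0.0, -1.0]]
ft_force: [0.7, -0.3, -0.2]
width: 20.8
```

Emit:
move_arm:
  xyz:
    - [0, 1, 0]
    - [0, 0.9, 0]
    - [0, 0.8, 0]
    - [0, 0.2, 0]
    - [0, 0, 0]
    - [0, 0, 0]
    - [0, 0, 0]
  dr:
    - [0, 0, 0]
    - [0, 0, 0]
    - [0, 0, 0]
    - [0, 0, 0]
    - [0, 0, 0]
    - [0, 0, 0]
    - [0, 0, 0]
  jaw: [1, 1, 1, 1, 1, 1, 1]

```text
t: 10.77
ee_pos: [485.1, 185.8, 199.9]
orientation: [[-0.985, 0.172, 0.0], [0.172, 0.985, -0.0], [-0.0, -0.0, -1.0]]
ft_force: [-0.3, -0.3, -0.2]
width: 20.6
```

```bash
python3 - <<'E'
from h import *
o=ctrl.get_obs();e=np.array(o["ee_pos"]);C=cal("wrist");im=ctrl.capture("wrist");cv2.imwrite("pics/w5.png",im)
print(o["t"],e,o["width"],o["joint_positions"].round(0))
h=cv2.cvtColor(im,cv2.COLOR_BGR2HSV).astype(int)
for n,m,z in(("cup",(h[...,0]>100)&(h[...,0]<130)&(h[...,1]>130)&(h[...,2]>50),53),("pad",((h[...,0]<8)|(h[...,0]>172))&(h[...,1]>150)&(h[...,2]>70),72)):
    cs,_=cv2.findContours(m.astype(np.uint8),0,2);c=max(cs,key=cv2.contourArea)
    el=cv2.fitEllipse(c);print(n,cv2.contourArea(c),cv2.boundingRect(c),el,onz(C,el[0],z))
print(proj(C,[484.7,185,53]),proj(C,[575,168,162]))
E
```

```text
10.7667 [485.05619816 185.8238397  199.87168078] 20.56364644962231 [ 14.  18. 102.  -0.  60. -66.]
cup 1220.0 (304, 194, 40, 42) ((323.2619934082031, 214.4137420654297), (38.71431350708008, 40.33281707763672), 163.98068237304688) [484.33210479 184.56705039  53.        ]
pad 1484.5 (37, 202, 48, 42) ((61.000125885009766, 222.25680541992188), (40.342342376708984, 47.071754455566406), 107.58685302734375) [449.47209432 -30.94515193  72.        ]
[323.82178172 214.73665398] [321.83053403 380.11191698]
```

View pics/w5.png

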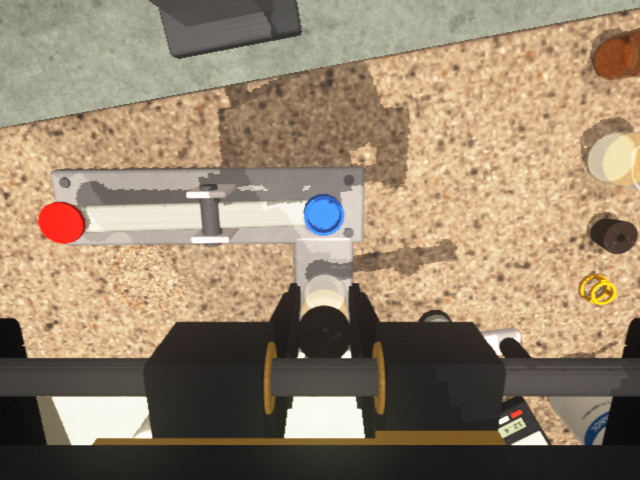

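The cup is at (323,214) px, which gives (484.3,184.6) mm, about 1 mm from where I am. The pad gives (449.5,-31). The vial hangs straight in the jaws, its underside 18 mm above the reported TCP. Lowering.

Emit:
move_arm:
  xyz:
    - [-0.03, -0.05, -0.5]
    - [0, 0, -0.9]
    - [0, 0, -0.9]
    - [0, 0, -0.9]
    - [0, 0, -0.9]
    - [0, 0, -0.9]
    - [0, 0, -0.7]
    - [0, 0, -0.5]
    - [0, 0, -0.2]
    - [0, 0, 0]
    - [0, 0, 0]
  dr:
    - [0, 0, 0]
    - [0, 0, 0]
    - [0, 0, 0]
    - [0, 0, 0]
    - [0, 0, 0]
    - [0, 0, 0]
    - [0, 0, 0]
    - [0, 0, 0]
    - [0, 0, 0]
    - [0, 0, 0]
    - [0, 0, 0]
  jaw: [1, 1, 1, 1, 1, 1, 1, 1, 1, 1, 1]

```text
t: 11.73
ee_pos: [484.7, 185.1, 40.1]
orientation: [[-0.985, 0.172, 0.0], [0.172, 0.985, 0.0], [-0.0, 0.0, -1.0]]
ft_force: [-0.9, -0.5, -0.1]
width: 20.8
```

```bash
python3 - <<'E'
from h import *
s=ctrl.capture("scene");d=ctrl.capture("side")
o=ctrl.get_obs();print(o["t"],o["ee_pos"],o["ft_force"],o["width"])
S,D=cal("scene"),cal("side");b=[484,185,58];out=[]
for C,im in((S,s),(D,d)):
    x,y=proj(C,b).astype(int);out.append(cv2.resize(im[y-50:y+50,x-50:x+50],(400,400),interpolation=cv2.INTER_CUBIC))
cv2.imwrite("pics/p6.png",np.hstack(out))
E
```

```text
11.8333 [484.91522483 185.36112217  40.55734673] [-1.77897016  0.89064747 -0.06069479] 21.219656923385454
```

View pics/p6.png

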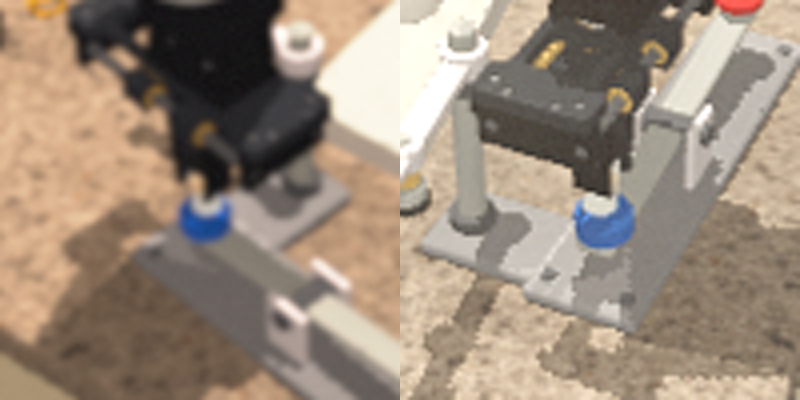

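The vial hangs just above the cup rim and centred in both views (scene crop (207,205), side crop (602,210)). Lowering gently until the floor is felt.

Emit:
move_arm:
  xyz:
    - [0, 0, -0.12]
    - [0, 0, -0.12]
    - [0, 0, -0.12]
    - [0, 0, -0.1]
    - [0, 0, 0]
    - [0, 0, 0]
  dr:
    - [0, 0, 0]
    - [0, 0, 0]
    - [0, 0, 0]
    - [0, 0, 0]
    - [0, 0, 0]
    - [0, 0, 0]
  jaw: [1, 1, 1, 1, 1, 1]

```text
t: 12.33
ee_pos: [484.3, 185.5, 28.0]
orientation: [[-0.985, 0.171, -0.0], [0.171, 0.985, -0.0], [0.0, -0.0, -1.0]]
ft_force: [0.6, -0.1, -0.3]
width: 20.7
```

Emit:
move_arm:
  xyz:
    - [0, 0, -0.05]
    - [0, 0, 0]
    - [0, 0, 0]
  dr:
    - [0, 0, 0]
    - [0, 0, 0]
    - [0, 0, 0]
  jaw: [1, 1, 1]

```text
t: 12.58
ee_pos: [484.4, 185.5, 26.9]
orientation: [[-0.985, 0.171, 0.0], [0.171, 0.985, 0.0], [-0.0, 0.0, -1.0]]
ft_force: [-0.6, 0.3, -0.6]
width: 21.3
```

Emit:
move_arm:
  xyz:
    - [0, 0, -0.04]
    - [0, 0, 0]
    - [0, 0, 0]
  dr:
    - [0, 0, 0]
    - [0, 0, 0]
    - [0, 0, 0]
  jaw: [1, 1, 1]

```text
t: 12.83
ee_pos: [484.6, 185.5, 26.3]
orientation: [[-0.985, 0.171, 0.001], [0.171, 0.985, 0.0], [-0.001, 0.0, -1.0]]
ft_force: [-0.8, 0.6, 4.7]
width: 21.0
```

Contact felt (4.7 N). Releasing, then rising straight up.

Emit:
move_arm:
  xyz:
    - [0, 0, 0]
    - [0, 0, 0]
    - [0, 0, 0]
    - [0, 0, 0]
    - [0, 0, 0]
    - [0, 0, 0]
    - [0, 0, 0]
    - [0, 0, 0]
    - [0, 0, 0]
    - [0, 0, 0]
  dr:
    - [0, 0, 0]
    - [0, 0, 0]
    - [0, 0, 0]
    - [0, 0, 0]
    - [0, 0, 0]
    - [0, 0, 0]
    - [0, 0, 0]
    - [0, 0, 0]
    - [0, 0, 0]
    - [0, 0, 0]
  jaw: [0.5, 0.45, 0.4, 0.3, 0.2, 0.1, 0, 0, 0, 0]

```text
t: 13.67
ee_pos: [484.4, 185.4, 25.9]
orientation: [[-0.985, 0.171, 0.0], [0.171, 0.985, 0.0], [-0.0, 0.0, -1.0]]
ft_force: [-0.2, 0.6, -0.4]
width: 47.8
```

Emit:
move_arm:
  xyz:
    - [0, 0, 0.2]
    - [0, 0, 0.4]
    - [0, 0, 0.6]
    - [0, 0, 0.8]
    - [0, 0, 1]
    - [0, 0, 1]
    - [0, 0, 1]
    - [0, 0, 1]
    - [0, 0, 1]
    - [0, 0, 0]
    - [0, 0, 0]
  dr:
    - [0, 0, 0]
    - [0, 0, 0]
    - [0, 0, 0]
    - [0, 0, 0]
    - [0, 0, 0]
    - [0, 0, 0]
    - [0, 0, 0]
    - [0, 0, 0]
    - [0, 0, 0]
    - [0, 0, 0]
    - [0, 0, 0]
  jaw: [0, 0, 0, 0, 0, 0, 0, 0, 0, 0, 0]

```text
t: 14.58
ee_pos: [484.7, 185.6, 202.8]
orientation: [[-0.985, 0.171, 0.003], [0.171, 0.985, 0.001], [-0.003, 0.001, -1.0]]
ft_force: [0.4, -0.4, -0.2]
width: 47.3
```

```bash
python3 - <<'E'
from h import *
o=ctrl.get_obs();C=cal("wrist");print(o["t"],o["ee_pos"],o["width"],o["ft_force"])
w=ctrl.capture("wrist");s=ctrl.capture("scene");d=ctrl.capture("side")
for n,i in(("w7",w),("s7",s),("d7",d)):cv2.imwrite(f"pics/{n}.png",i)
# dark cap blob near expectation
u=proj(C,[484.5,186,92]).astype(int);print(u)
g=(w[u[1]-40:u[1]+40,u[0]-40:u[0]+40].max(2)<70).astype(np.uint8);cs,_=cv2.findContours(g,0,2)
for c in sorted(cs,key=cv2.contourArea)[-2:]:
    (x,y),r=cv2.minEnclosingCircle(c);uv=[x+u[0]-40,y+u[1]-40];print(uv,r,cv2.contourArea(c),onz(C,uv,93))
S=cal("scene");x,y=proj(S,[484,185,80]).astype(int);x2,y2=proj(S,[575,300,195]).astype(int);print(x2,y2)
a=cv2.resize(s[y-100:y+50,x-60:x+90],(500,500),interpolation=cv2.INTER_CUBIC)
D=cal("side");x,y=proj(D,[484,185,80]).astype(int);b=cv2.resize(d[y-60:y+40,x-30:x+30],(300,500),interpolation=cv2.INTER_CUBIC)
cv2.imwrite("pics/q7.png",np.hstack([a,b]))
E
```

```text
14.5833 [484.68792498 185.558964   202.75416379] 47.30491117840296 [ 0.43812431 -0.37273468 -0.22797158]
[325 224]
[np.float64(329.3518524169922), np.float64(225.20370483398438)] 12.428357124328613 434.5 [485.74036223 189.11981083  93.        ]
262 178
```

View pics/q7.png

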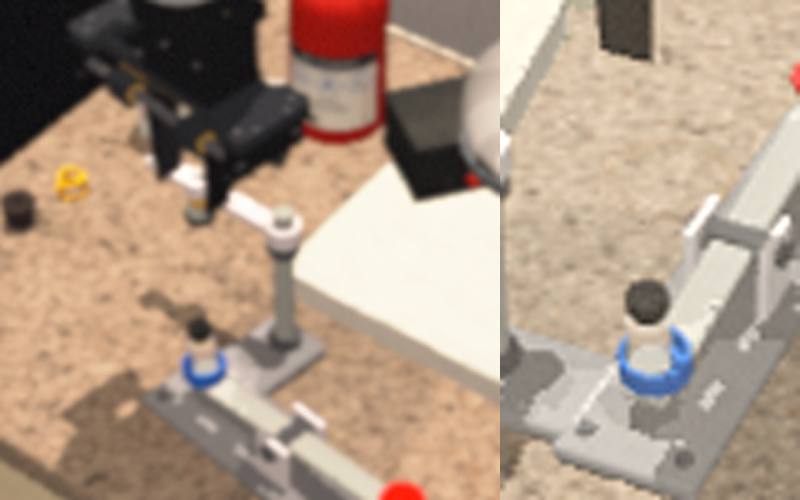

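The vial stands in the cup, leaning slightly with it (scene crop (203,345)), and it has been let go. Next I need the clearance around the pin for the swing.

```bash
python3 - <<'E'
from h import *
S=cal("scene");D=cal("side")
for n,uv in(("bottle base front",[267,190]),("bottle right",[279,186]),("scale",[294,193]),("exting front",[318,186]),("exting left",[305,182]),("flask stand box front",[345,200])): print(n,onz(S,uv,0).round(0))
for z in(100,150,200,250,300): print(z,"bottle",proj(S,[*onz(S,[267,188],0)[:2],z]).round(0),"ext",proj(S,[*onz(S,[318,184],0)[:2],z]).round(0))
s=cv2.imread("pics/scene0.png")
C=S
# pin refine: dark pixels column in box in initial scene image
g=(s[172:196,255:274].max(2)<60).astype(np.uint8);y,x=np.nonzero(g);print("pin px",x.mean()+255,x.min()+255,x.max()+255,y.min()+172,y.max()+172)
for r in range(y.min(),y.max()+1): print(r+172,x[y==r].mean()+255,end=" | ")
d=cv2.imread("pics/side0.png");g=(d[260:295,244:264].max(2)<60).astype(np.uint8);y,x=np.nonzero(g);print("\nside pin",x.min()+244,x.max()+244,y.min()+260,y.max()+260,x.mean()+244)
print([proj(C,[575,300,z]).round(1) for z in(145,195)],[proj(D,[575,300,z]).round(1) for z in(145,195)])
E
```

```text
bottle base front [714. 411.   0.]
bottle right [751. 392.   0.]
scale [752. 333.   0.]
exting front [825. 291.   0.]
exting left [816. 336.   0.]
flask stand box front [820. 185.   0.]
100 bottle [265. 163.] ext [318. 159.]
150 bottle [264. 150.] ext [319. 146.]
200 bottle [263. 136.] ext [319. 132.]
250 bottle [262. 121.] ext [319. 118.]
300 bottle [261. 106.] ext [320. 102.]
pin px 263.9117647058824 263 265 179 191
179 263.5 | 180 263.5 | 181 263.5 | 182 263.5 | 183 264.0 | 184 264.0 | 185 264.0 | 186 264.0 | 187 264.0 | 188 264.0 | 189 264.0 | 190 264.0 | 191 264.5 | 
side pin 244 255 271 294 247.125
[array([263.8, 192.4]), array([262.8, 178.4])] [array([257.1, 281.9]), array([255.3, 263.4])]
```

Emit:
move_arm:
  xyz:
    - [0.215, 0.27, 0]
    - [0.215, 0.27, 0]
    - [0.215, 0.27, 0]
    - [0.215, 0.27, 0]
    - [0.215, 0.27, 0]
    - [0.215, 0.27, 0]
    - [0.215, 0.27, 0]
    - [0.215, 0.27, 0]
    - [0.215, 0.27, 0]
    - [0.215, 0.27, 0]
    - [0.215, 0.27, 0]
    - [0.215, 0.27, 0]
  dr:
    - [0, 0, -0.96]
    - [0, 0, -0.96]
    - [0, 0, -0.96]
    - [0, 0, -0.96]
    - [0, 0, -0.96]
    - [0, 0, -0.96]
    - [0, 0, -0.96]
    - [0, 0, -0.96]
    - [0, 0, -0.96]
    - [0, 0, -0.96]
    - [0, 0, -0.96]
    - [0, 0, -0.96]
  jaw: [0, 0, 0, 0, 0, 0, 0, 0, 0, 0, 0, 0]

```text
t: 15.73
ee_pos: [548.7, 266.6, 199.6]
orientation: [[-0.38, 0.925, -0.002], [0.925, 0.38, -0.001], [0.0, -0.002, -1.0]]
ft_force: [0.1, 0.5, 0.7]
width: 47.7
```

Emit:
move_arm:
  xyz:
    - [0.215, 0.27, 0]
    - [0.215, 0.27, 0]
    - [0.215, 0.27, 0]
    - [0.215, 0.27, 0]
    - [0.215, 0.27, 0]
    - [0, 0, 0]
    - [0, 0, 0]
  dr:
    - [0, 0, -0.96]
    - [0, 0, -0.96]
    - [0, 0, -0.96]
    - [0, 0, -0.96]
    - [0, 0, -0.96]
    - [0, 0, 0]
    - [0, 0, 0]
  jaw: [0, 0, 0, 0, 0, 0, 0]

```text
t: 16.32
ee_pos: [575.3, 300.1, 199.6]
orientation: [[0.022, 1.0, -0.002], [1.0, -0.022, -0.001], [-0.001, -0.002, -1.0]]
ft_force: [-0.4, 0.9, 0.2]
width: 47.8
```

```bash
python3 - <<'E'
from h import *
o=ctrl.get_obs();C=cal("wrist");print(o["t"],o["ee_pos"],o["width"],o["joint_positions"].round(0))
w=ctrl.capture("wrist");cv2.imwrite("pics/w8.png",w)
for P in([576,300,195],[576,300,145],[573,170,162],[485,187,93]):print(P,proj(C,P).round(0))
u=proj(C,[576,300,195]).astype(int)
g=w.max(2);print("dark cols row by row near the pin:")
for r in range(u[1]-60,u[1]+41,8):
    x=np.nonzero(g[r,u[0]-120:u[0]+120]<55)[0]+u[0]-120
    runs=np.split(x,np.nonzero(np.diff(x)>1)[0]+1) if len(x) else [];print(r,[(q[0],q[-1]) for q in runs if len(q)>5])
E
```

```text
16.3167 [575.31006852 300.09074454 199.61369231] 47.80817901569123 [22. 29. 84. -0. 67. 23.]
[576, 300, 195] [324. 271.]
[576, 300, 145] [324. 245.]
[573, 170, 162] [324. 427.]
[485, 187, 93] [221. 356.]
dark cols row by row near the pin:
211 []
219 []
227 []
235 []
243 [(np.int64(321), np.int64(339))]
251 [(np.int64(320), np.int64(340))]
259 [(np.int64(320), np.int64(341))]
267 [(np.int64(320), np.int64(342))]
275 [(np.int64(322), np.int64(340))]
283 []
291 [(np.int64(257), np.int64(268)), (np.int64(380), np.int64(390))]
299 [(np.int64(248), np.int64(269)), (np.int64(380), np.int64(399))]
307 [(np.int64(242), np.int64(269)), (np.int64(379), np.int64(405))]
```

The pin is 3 mm further in +x than I assumed (cols 320–341, against fingers centred at 324). Correcting that, descending round it, and computing the arc shifts.

Emit:
move_arm:
  xyz:
    - [0.12, 0, -0.4]
    - [0, 0, -0.5]
    - [0, 0, -0.6]
    - [0, 0, -0.6]
    - [0, 0, -0.5]
    - [0, 0, -0.3]
    - [0, 0, -0.2]
    - [0, 0, 0]
    - [0, 0, 0]
    - [0, 0, 0]
  dr:
    - [0, 0, 0]
    - [0, 0, 0]
    - [0, 0, 0]
    - [0, 0, 0]
    - [0, 0, 0]
    - [0, 0, 0]
    - [0, 0, 0]
    - [0, 0, 0]
    - [0, 0, 0]
    - [0, 0, 0]
  jaw: [0, 0, 0, 0, 0, 0, 0.2, 0.3, 0.4, 0.5]

```text
t: 17.2
ee_pos: [579.1, 300.3, 124.1]
orientation: [[0.025, 1.0, 0.001], [1.0, -0.025, 0.0], [0.0, 0.001, -1.0]]
ft_force: [0.2, -1.4, 0.3]
width: 27.2
```

```bash
python3 - <<'E'
from h import *
o=ctrl.get_obs();print(o["t"],o["ee_pos"],o["width"],o["ft_force"])
c=np.array([573.1,169.9]);e=np.array(o["ee_pos"])[:2];r=np.linalg.norm(e-c);t0=np.degrees(np.arctan2(*(e-c)[::-1]));print(r,t0)
t=np.radians(t0+4*np.arange(21));p=c+r*np.c_[np.cos(t),np.sin(t)]
print((np.diff(p,axis=0)/25).round(2).tolist(),p[-1])
E
```

```text
17.2 [579.08451675 300.26739254 124.11392242] 27.23892148094456 [ 0.19580052 -1.37267456  0.3197959 ]
130.50467991451953 87.37168169681111
[[-0.36, 0.0], [-0.36, -0.02], [-0.36, -0.05], [-0.36, -0.07], [-0.35, -0.1], [-0.34, -0.12], [-0.33, -0.14], [-0.32, -0.17], [-0.31, -0.19], [-0.3, -0.21], [-0.28, -0.23], [-0.26, -0.25], [-0.25, -0.27], [-0.23, -0.28], [-0.21, -0.3], [-0.19, -0.31], [-0.16, -0.33], [-0.14, -0.34], [-0.12, -0.35], [-0.09, -0.35]] [445.75238151 198.43165863]
```

Emit:
move_arm:
  xyz:
    - [-0.36, 0, 0]
    - [-0.36, -0.02, 0]
    - [-0.36, -0.05, 0]
    - [-0.36, -0.07, 0]
    - [-0.35, -0.1, 0]
    - [-0.34, -0.12, 0]
    - [-0.33, -0.14, 0]
    - [-0.32, -0.17, 0]
    - [-0.31, -0.19, 0]
    - [-0.3, -0.21, 0]
  dr:
    - [0, 0, 0.8]
    - [0, 0, 0.8]
    - [0, 0, 0.8]
    - [0, 0, 0.8]
    - [0, 0, 0.8]
    - [0, 0, 0.8]
    - [0, 0, 0.8]
    - [0, 0, 0.8]
    - [0, 0, 0.8]
    - [0, 0, 0.8]
  jaw: [0.5, 0.5, 0.5, 0.5, 0.5, 0.5, 0.5, 0.5, 0.5, 0.5]

```text
t: 18.03
ee_pos: [494.1, 273.6, 124.2]
orientation: [[-0.626, 0.78, 0.002], [0.78, 0.626, 0.001], [-0.0, 0.002, -1.0]]
ft_force: [0.2, -0.1, 0.3]
width: 23.6
```

Emit:
move_arm:
  xyz:
    - [-0.28, -0.23, 0]
    - [-0.26, -0.25, 0]
    - [-0.25, -0.27, 0]
    - [-0.23, -0.28, 0]
    - [-0.21, -0.3, 0]
    - [-0.19, -0.31, 0]
    - [-0.16, -0.33, 0]
    - [0, 0, 0]
    - [0, 0, 0]
  dr:
    - [0, 0, 0.8]
    - [0, 0, 0.8]
    - [0, 0, 0.8]
    - [0, 0, 0.8]
    - [0, 0, 0.8]
    - [0, 0, 0.8]
    - [0, 0, 0.8]
    - [0, 0, 0]
    - [0, 0, 0]
  jaw: [0.5, 0.5, 0.5, 0.5, 0.5, 0.5, 0.5, 0.5, 0.5]

```text
t: 18.78
ee_pos: [454.9, 224.3, 124.1]
orientation: [[-0.916, 0.4, 0.001], [0.4, 0.916, 0.001], [-0.001, 0.001, -1.0]]
ft_force: [1.0, 0.5, 1.2]
width: 23.6
```

```bash
python3 - <<'E'
from h import *
o=ctrl.get_obs();print(o["t"],o["ee_pos"],o["width"],o["ft_force"])
w=ctrl.capture("wrist");cv2.imwrite("pics/w9.png",w);s=ctrl.capture("scene");cv2.imwrite("pics/s9.png",s)
C=cal("wrist");e=np.array(o["ee_pos"]);print(proj(C,[e[0],e[1],195]),proj(C,[e[0],e[1],165]))
g=w.max(2)
for r in range(240,330,8):
    x=np.nonzero(g[r,200:440]<55)[0]+200;runs=np.split(x,np.nonzero(np.diff(x)>1)[0]+1) if len(x) else [];print(r,[(int(q[0]),int(q[-1])) for q in runs if len(q)>3])
E
```

```text
18.7833 [454.91725542 224.26819502 124.09920747] 23.61129454359475 [0.97027684 0.5420635  1.19212855]
[324.29940173 340.91842016] [324.20840328 306.49837083]
240 []
248 []
256 []
264 []
272 []
280 [(319, 335)]
288 [(287, 295), (315, 340), (353, 361)]
296 [(280, 295), (314, 341), (353, 368)]
304 [(275, 304), (314, 342), (352, 373)]
312 [(271, 307), (313, 343), (352, 377)]
320 [(267, 298), (300, 307), (313, 345), (352, 381)]
328 [(200, 298), (300, 304), (312, 346), (352, 439)]
```

The pin rides between the fingers (cols 313–343), against the pushing finger. Going on to the stop in smaller steps.

Emit:
move_arm:
  xyz:
    - [-0.107, -0.251, 0]
    - [-0.094, -0.257, 0]
    - [-0.08, -0.261, 0]
    - [-0.067, -0.265, 0]
    - [0, 0, 0]
  dr:
    - [0, 0, 0.6]
    - [0, 0, 0.6]
    - [0, 0, 0.6]
    - [0, 0, 0.6]
    - [0, 0, 0]
  jaw: [0.5, 0.5, 0.5, 0.5, 0.5]

```text
t: 19.3
ee_pos: [445.8, 198.1, 123.5]
orientation: [[-0.98, 0.198, 0.0], [0.198, 0.98, 0.0], [-0.0, 0.0, -1.0]]
ft_force: [0.0, 0.2, -0.2]
width: 23.9
```

Emit:
move_arm:
  xyz:
    - [-0.019, -0.089, 0]
    - [-0.017, -0.089, 0]
    - [0, 0, 0]
  dr:
    - [0, 0, 0.2]
    - [0, 0, 0.2]
    - [0, 0, 0]
  jaw: [0.5, 0.5, 0.5]

```text
t: 19.55
ee_pos: [445.0, 194.0, 123.4]
orientation: [[-0.986, 0.164, 0.0], [0.164, 0.986, 0.0], [-0.0, 0.0, -1.0]]
ft_force: [-0.1, -0.4, -0.5]
width: 23.6
```

Emit:
move_arm:
  xyz:
    - [-0.016, -0.089, 0]
    - [0, 0, 0]
  dr:
    - [0, 0, 0.2]
    - [0, 0, 0]
  jaw: [0.5, 0.5]

```text
t: 19.72
ee_pos: [444.5, 191.6, 123.4]
orientation: [[-0.989, 0.146, -0.0], [0.146, 0.989, 0.0], [0.0, 0.0, -1.0]]
ft_force: [-0.1, -0.1, -0.7]
width: 23.6
```

Emit:
move_arm:
  xyz:
    - [-0.012, -0.06, 0]
    - [0, -0.06, 0]
    - [0, 0, 0]
  dr:
    - [0, 0, 0]
    - [0, 0, 0]
    - [0, 0, 0]
  jaw: [0.5, 0.5, 0.5]

```text
t: 19.97
ee_pos: [444.1, 188.5, 123.4]
orientation: [[-0.989, 0.147, -0.0], [0.147, 0.989, 0.0], [0.0, -0.0, -1.0]]
ft_force: [0.0, -0.2, -0.3]
width: 23.7
```

Emit:
move_arm:
  xyz:
    - [-0.008, -0.04, 0]
    - [0, 0, 0]
  dr:
    - [0, 0, 0]
    - [0, 0, 0]
  jaw: [0.5, 0.5]

```text
t: 20.13
ee_pos: [444.0, 187.6, 123.4]
orientation: [[-0.989, 0.147, 0.0], [0.147, 0.989, 0.0], [-0.0, 0.0, -1.0]]
ft_force: [0.1, -0.5, -0.6]
width: 23.9
```

Emit:
move_arm:
  xyz:
    - [0, -0.04, 0]
    - [0, 0, 0]
  dr:
    - [0, 0, 0]
    - [0, 0, 0]
  jaw: [0.5, 0.5]

```text
t: 20.3
ee_pos: [444.0, 186.6, 123.4]
orientation: [[-0.989, 0.147, 0.0], [0.147, 0.989, 0.0], [-0.0, 0.0, -1.0]]
ft_force: [-1.0, 0.5, -0.8]
width: 23.7
```

Emit:
move_arm:
  xyz:
    - [0, -0.04, 0]
    - [0, 0, 0]
  dr:
    - [0, 0, 0]
    - [0, 0, 0]
  jaw: [0.5, 0.5]

```text
t: 20.47
ee_pos: [444.0, 186.1, 123.4]
orientation: [[-0.989, 0.147, 0.0], [0.147, 0.989, 0.001], [0.0, 0.001, -1.0]]
ft_force: [-0.2, 5.3, -1.7]
width: 23.6
```

Emit:
move_arm:
  xyz:
    - [0, -0.03, 0]
    - [0, 0, 0]
  dr:
    - [0, 0, 0]
    - [0, 0, 0]
  jaw: [0.5, 0.5]

```text
t: 20.63
ee_pos: [444.0, 186.0, 123.4]
orientation: [[-0.989, 0.148, 0.0], [0.148, 0.989, 0.002], [0.0, 0.002, -1.0]]
ft_force: [-0.7, 10.6, -0.9]
width: 23.8
```

```bash
python3 - <<'E'
from h import *
o=ctrl.get_obs();print(o["t"],o["ee_pos"],o["width"],o["ft_force"],o["ft_torque"])
w=ctrl.capture("wrist");cv2.imwrite("pics/w10.png",w);g=w.max(2)
for r in range(280,330,16):
    x=np.nonzero(g[r,200:440]<55)[0]+200;runs=np.split(x,np.nonzero(np.diff(x)>1)[0]+1) if len(x) else [];print(r,[(int(q[0]),int(q[-1])) for q in runs if len(q)>3])
E
```

```text
20.6333 [443.98869444 186.02862578 123.40911142] 23.839074469012132 [-0.69050875 10.63865855 -0.86933626] [ 1.83945908  0.16408043 -0.0346855 ]
280 [(327, 343)]
296 [(280, 295), (321, 348), (353, 369)]
312 [(271, 296), (321, 377)]
328 [(200, 296), (321, 439)]
```

The stop is met: 10.6 N against the push, with the pin at y≈191 as predicted for the work position. Backing off, opening, rising, and going over to the pad.

Emit:
move_arm:
  xyz:
    - [0, 0.1, 0]
    - [0, 0.02, 0]
    - [0, 0, 0]
    - [0, 0, 0]
    - [0, 0, 0]
    - [0, 0, 0.3]
    - [0, 0, 0.7]
    - [0, 0, 1]
    - [0, 0, 1]
    - [0, 0, 1]
    - [0, 0, 0]
    - [0, 0, 0]
  dr:
    - [0, 0, 0]
    - [0, 0, 0]
    - [0, 0, 0]
    - [0, 0, 0]
    - [0, 0, 0]
    - [0, 0, 0]
    - [0, 0, 0]
    - [0, 0, 0]
    - [0, 0, 0]
    - [0, 0, 0]
    - [0, 0, 0]
    - [0, 0, 0]
  jaw: [0.5, 0.4, 0.2, 0, 0, 0, 0, 0, 0, 0, 0, 0]

```text
t: 21.68
ee_pos: [444.4, 188.0, 224.8]
orientation: [[-0.989, 0.147, 0.003], [0.147, 0.989, 0.001], [-0.003, 0.001, -1.0]]
ft_force: [0.2, 0.2, -2.1]
width: 47.3
```

Emit:
move_arm:
  xyz:
    - [0, -0.5, 0]
    - [0, -1, 0]
    - [0, -1, 0]
    - [0, -1, 0]
    - [0, -1, 0]
    - [0, -1, 0]
    - [0.1, -1, 0]
    - [0.1, -1, 0]
    - [0, -0.8, 0]
    - [0, -0.5, 0]
    - [0, 0, 0]
    - [0, 0, 0]
  dr:
    - [0, 0, 0]
    - [0, 0, 0]
    - [0, 0, 0]
    - [0, 0, 0]
    - [0, 0, 0]
    - [0, 0, 0]
    - [0, 0, 0]
    - [0, 0, 0]
    - [0, 0, 0]
    - [0, 0, 0]
    - [0, 0, 0]
    - [0, 0, 0]
  jaw: [0.2, 0.4, 0.6, 0.8, 1, 1, 1, 1, 1, 1, 1, 1]

```text
t: 22.68
ee_pos: [448.6, -32.3, 222.7]
orientation: [[-0.989, 0.149, -0.001], [0.149, 0.989, 0.001], [0.002, 0.0, -1.0]]
ft_force: [0.3, 0.3, -0.1]
width: 0.3
```

```bash
python3 - <<'E'
from h import *
o=ctrl.get_obs();e=np.array(o["ee_pos"]);print(o["t"],e,o["width"],o["ft_force"])
C=cal("wrist");im=ctrl.capture("wrist");cv2.imwrite("pics/w11.png",im);h=cv2.cvtColor(im,cv2.COLOR_BGR2HSV).astype(int)
m=((h[...,0]<8)|(h[...,0]>172))&(h[...,1]>150)&(h[...,2]>70);cs,_=cv2.findContours(m.astype(np.uint8),0,2);c=max(cs,key=cv2.contourArea)
el=cv2.fitEllipse(c);print(el,onz(C,el[0],71))
s=ctrl.capture("scene");cv2.imwrite("pics/s11.png",s);d=ctrl.capture("side");cv2.imwrite("pics/d11.png",d)
S=cal("scene");D=cal("side")
pin=[442.8,191,195]
for n,Cc,i in(("s",S,s),("d",D,d)):
    u=proj(Cc,[442.8,191,170]);y0,x0=int(u[1])-14,int(u[0])-14;g=(i[y0:y0+28,x0:x0+28].max(2)<60);y,x=np.nonzero(g);print(n,"pin pred",u,"seen",x.mean()+x0,y.mean()+y0,len(x))
E
```

```text
22.6833 [448.554806   -32.26070814 222.70119579] 0.33982306695218495 [ 0.2552753   0.28776299 -0.11293512]
((325.4866027832031, 215.04481506347656), (38.24699783325195, 38.90941619873047), 18.352294921875) [449.50928541 -31.76087577  71.        ]
s pin pred [263.67598427 230.05462479] seen 264.1212121212121 231.3030303030303 33
d pin pred [330.70103865 251.87103629] seen 329.0 262.0 1
```

The pin is where it belongs in the scene view (predicted (263.7,230), seen (264.1,231)). Descending to just above the pad.

Emit:
move_arm:
  xyz:
    - [0.03, 0.02, -0.5]
    - [0, 0, -0.9]
    - [0, 0, -0.9]
    - [0, 0, -0.9]
    - [0, 0, -0.9]
    - [0, 0, -0.9]
    - [0, 0, -0.8]
    - [0, 0, -0.6]
    - [0, 0, -0.4]
    - [0, 0, -0.1]
    - [0, 0, 0]
    - [0, 0, 0]
  dr:
    - [0, 0, 0]
    - [0, 0, 0]
    - [0, 0, 0]
    - [0, 0, 0]
    - [0, 0, 0]
    - [0, 0, 0]
    - [0, 0, 0]
    - [0, 0, 0]
    - [0, 0, 0]
    - [0, 0, 0]
    - [0, 0, 0]
    - [0, 0, 0]
  jaw: [1, 1, 1, 1, 1, 1, 1, 1, 1, 1, 1, 1]

```text
t: 23.83
ee_pos: [450.0, -31.2, 51.3]
orientation: [[-0.989, 0.146, 0.0], [0.146, 0.989, 0.0], [-0.0, 0.0, -1.0]]
ft_force: [0.1, -0.7, 0.4]
width: 0.4
```

Emit:
move_arm:
  xyz:
    - [0, 0, -0.06]
    - [0, 0, -0.06]
    - [0, 0, 0]
  dr:
    - [0, 0, 0]
    - [0, 0, 0]
    - [0, 0, 0]
  jaw: [1, 1, 1]

```text
t: 24.08
ee_pos: [449.9, -31.5, 48.2]
orientation: [[-0.989, 0.147, 0.001], [0.147, 0.989, -0.0], [-0.001, 0.0, -1.0]]
ft_force: [0.9, 0.8, -0.1]
width: 0.6
```

Emit:
move_arm:
  xyz:
    - [0, 0, -0.06]
    - [0, 0, -0.06]
    - [0, 0, 0]
  dr:
    - [0, 0, 0]
    - [0, 0, 0]
    - [0, 0, 0]
  jaw: [1, 1, 1]

```text
t: 24.33
ee_pos: [449.7, -31.6, 44.8]
orientation: [[-0.989, 0.147, -0.0], [0.147, 0.989, 0.0], [0.0, 0.0, -1.0]]
ft_force: [0.3, -0.4, -0.5]
width: 0.8
```

Emit:
move_arm:
  xyz:
    - [0, 0, -0.06]
    - [0, 0, -0.06]
    - [0, 0, 0]
  dr:
    - [0, 0, 0]
    - [0, 0, 0]
    - [0, 0, 0]
  jaw: [1, 1, 1]

```text
t: 24.58
ee_pos: [449.6, -31.5, 41.6]
orientation: [[-0.989, 0.147, -0.0], [0.147, 0.989, 0.0], [0.0, 0.0, -1.0]]
ft_force: [-0.0, -0.1, -0.9]
width: 0.3
```

Emit:
move_arm:
  xyz:
    - [0, 0, -0.06]
    - [0, 0, 0]
  dr:
    - [0, 0, 0]
    - [0, 0, 0]
  jaw: [1, 1]

```text
t: 24.75
ee_pos: [449.7, -31.6, 40.2]
orientation: [[-0.989, 0.147, -0.0], [0.147, 0.989, 0.0], [0.0, 0.0, -1.0]]
ft_force: [-0.1, -1.0, -0.1]
width: 0.6
```

Emit:
move_arm:
  xyz:
    - [0, 0, -0.06]
    - [0, 0, 0]
  dr:
    - [0, 0, 0]
    - [0, 0, 0]
  jaw: [1, 1]

```text
t: 24.92
ee_pos: [449.7, -31.5, 38.7]
orientation: [[-0.989, 0.147, -0.0], [0.147, 0.989, 0.0], [0.0, 0.0, -1.0]]
ft_force: [-0.3, 0.3, -0.2]
width: 0.1
```

Emit:
move_arm:
  xyz:
    - [0, 0, -0.06]
    - [0, 0, 0]
  dr:
    - [0, 0, 0]
    - [0, 0, 0]
  jaw: [1, 1]

```text
t: 25.08
ee_pos: [449.7, -31.6, 37.2]
orientation: [[-0.989, 0.147, -0.0], [0.147, 0.989, 0.0], [0.0, 0.0, -1.0]]
ft_force: [0.1, -0.1, 0.5]
width: 0.6
```

Emit:
move_arm:
  xyz:
    - [0, 0, -0.06]
    - [0, 0, 0]
  dr:
    - [0, 0, 0]
    - [0, 0, 0]
  jaw: [1, 1]

```text
t: 25.25
ee_pos: [449.7, -31.6, 35.7]
orientation: [[-0.989, 0.147, -0.0], [0.147, 0.989, 0.0], [0.0, 0.0, -1.0]]
ft_force: [-0.5, 0.3, 0.4]
width: 0.3
```

Emit:
move_arm:
  xyz:
    - [0, 0, -0.06]
    - [0, 0, 0]
  dr:
    - [0, 0, 0]
    - [0, 0, 0]
  jaw: [1, 1]

```text
t: 25.42
ee_pos: [449.8, -31.7, 34.4]
orientation: [[-0.989, 0.147, 0.0], [0.147, 0.989, -0.0], [-0.0, -0.0, -1.0]]
ft_force: [-1.7, -1.3, 1.8]
width: 0.2
```

Emit:
move_arm:
  xyz:
    - [0, 0, -0.06]
    - [0, 0, 0]
  dr:
    - [0, 0, 0]
    - [0, 0, 0]
  jaw: [1, 1]

```text
t: 25.58
ee_pos: [449.8, -31.9, 33.0]
orientation: [[-0.989, 0.147, 0.0], [0.147, 0.989, -0.0], [-0.0, -0.0, -1.0]]
ft_force: [-1.6, -3.9, 4.9]
width: 0.3
```

Pad contact at TCP z≈34.7. Continuing in 1 mm steps and watching the force.

Emit:
move_arm:
  xyz:
    - [0, 0, -0.04]
    - [0, 0, 0]
  dr:
    - [0, 0, 0]
    - [0, 0, 0]
  jaw: [1, 1]

```text
t: 25.75
ee_pos: [449.8, -31.9, 32.1]
orientation: [[-0.989, 0.147, 0.0], [0.147, 0.989, -0.0], [-0.001, -0.0, -1.0]]
ft_force: [-1.6, -3.1, 6.1]
width: 0.3
```

Emit:
move_arm:
  xyz:
    - [0, 0, -0.04]
    - [0, 0, 0]
  dr:
    - [0, 0, 0]
    - [0, 0, 0]
  jaw: [1, 1]

```text
t: 25.92
ee_pos: [449.9, -32.0, 31.2]
orientation: [[-0.989, 0.147, 0.0], [0.147, 0.989, -0.0], [-0.001, -0.0, -1.0]]
ft_force: [-1.5, -3.7, 6.2]
width: 0.3
```

Emit:
move_arm:
  xyz:
    - [0, 0, -0.04]
    - [0, 0, 0]
  dr:
    - [0, 0, 0]
    - [0, 0, 0]
  jaw: [1, 1]

```text
t: 26.08
ee_pos: [449.9, -32.0, 30.2]
orientation: [[-0.989, 0.147, 0.001], [0.147, 0.989, -0.0], [-0.001, -0.0, -1.0]]
ft_force: [-2.2, -4.7, 6.3]
width: 0.5
```

A plateau at about 6.2 N: the rocker is moving. I'm following the pad's slight backward motion to shed the side drag, and continuing until the force rises.

Emit:
move_arm:
  xyz:
    - [0, -0.03, -0.04]
    - [0, 0, 0]
  dr:
    - [0, 0, 0]
    - [0, 0, 0]
  jaw: [1, 1]

```text
t: 26.25
ee_pos: [449.8, -32.3, 29.1]
orientation: [[-0.989, 0.147, 0.0], [0.147, 0.989, 0.0], [-0.0, 0.0, -1.0]]
ft_force: [-0.7, 0.9, 4.9]
width: 0.4
```

Emit:
move_arm:
  xyz:
    - [0, -0.008, -0.04]
    - [0, 0, 0]
  dr:
    - [0, 0, 0]
    - [0, 0, 0]
  jaw: [1, 1]

```text
t: 26.42
ee_pos: [449.8, -32.5, 28.1]
orientation: [[-0.989, 0.147, 0.0], [0.147, 0.989, 0.0], [-0.0, 0.0, -1.0]]
ft_force: [-0.9, 1.6, 5.3]
width: 0.4
```

Emit:
move_arm:
  xyz:
    - [0, -0.008, -0.04]
    - [0, 0, 0]
  dr:
    - [0, 0, 0]
    - [0, 0, 0]
  jaw: [1, 1]

```text
t: 26.58
ee_pos: [449.8, -32.6, 27.1]
orientation: [[-0.989, 0.147, 0.0], [0.147, 0.989, 0.0], [-0.0, 0.0, -1.0]]
ft_force: [-1.4, 0.6, 5.2]
width: 0.2
```

Emit:
move_arm:
  xyz:
    - [0, -0.008, -0.04]
    - [0, 0, 0]
  dr:
    - [0, 0, 0]
    - [0, 0, 0]
  jaw: [1, 1]

```text
t: 26.75
ee_pos: [449.7, -32.8, 26.0]
orientation: [[-0.989, 0.147, 0.0], [0.147, 0.989, 0.0], [-0.0, 0.0, -1.0]]
ft_force: [-0.3, 1.2, 4.1]
width: 0.5
```

Emit:
move_arm:
  xyz:
    - [0, -0.008, -0.04]
    - [0, 0, 0]
  dr:
    - [0, 0, 0]
    - [0, 0, 0]
  jaw: [1, 1]

```text
t: 26.92
ee_pos: [449.7, -33.0, 25.1]
orientation: [[-0.989, 0.147, 0.0], [0.147, 0.989, 0.0], [-0.0, 0.0, -1.0]]
ft_force: [-1.0, 1.7, 3.3]
width: 0.4
```

Emit:
move_arm:
  xyz:
    - [0, -0.008, -0.04]
    - [0, 0, 0]
  dr:
    - [0, 0, 0]
    - [0, 0, 0]
  jaw: [1, 1]

```text
t: 27.08
ee_pos: [449.7, -33.1, 24.0]
orientation: [[-0.989, 0.147, 0.0], [0.147, 0.989, 0.0], [-0.0, 0.0, -1.0]]
ft_force: [-0.8, 1.6, 4.7]
width: 0.6
```

Emit:
move_arm:
  xyz:
    - [0, -0.004, -0.04]
    - [0, 0, 0]
  dr:
    - [0, 0, 0]
    - [0, 0, 0]
  jaw: [1, 1]

```text
t: 27.25
ee_pos: [449.7, -33.2, 23.0]
orientation: [[-0.989, 0.147, 0.0], [0.147, 0.989, 0.0], [0.0, 0.0, -1.0]]
ft_force: [0.5, 2.0, 4.9]
width: 0.5
```

Emit:
move_arm:
  xyz:
    - [0, -0.004, -0.04]
    - [0, 0, 0]
  dr:
    - [0, 0, 0]
    - [0, 0, 0]
  jaw: [1, 1]

```text
t: 27.42
ee_pos: [449.7, -33.4, 22.0]
orientation: [[-0.989, 0.147, 0.0], [0.147, 0.989, 0.0], [0.0, 0.0, -1.0]]
ft_force: [-0.9, 0.8, 5.3]
width: 0.8
```

Emit:
move_arm:
  xyz:
    - [0, -0.004, -0.04]
    - [0, 0, 0]
  dr:
    - [0, 0, 0]
    - [0, 0, 0]
  jaw: [1, 1]

```text
t: 27.58
ee_pos: [449.7, -33.5, 21.0]
orientation: [[-0.989, 0.147, -0.0], [0.147, 0.989, 0.0], [0.0, 0.0, -1.0]]
ft_force: [-1.0, 0.3, 5.0]
width: 0.5
```

Emit:
move_arm:
  xyz:
    - [0, -0.004, -0.04]
    - [0, 0, 0]
  dr:
    - [0, 0, 0]
    - [0, 0, 0]
  jaw: [1, 1]

```text
t: 27.75
ee_pos: [449.6, -33.6, 20.1]
orientation: [[-0.989, 0.147, -0.0], [0.147, 0.989, 0.0], [0.0, 0.0, -1.0]]
ft_force: [-1.1, 0.5, 6.3]
width: 0.4
```

Emit:
move_arm:
  xyz:
    - [0, -0.004, -0.04]
    - [0, 0, 0]
  dr:
    - [0, 0, 0]
    - [0, 0, 0]
  jaw: [1, 1]

```text
t: 27.92
ee_pos: [449.6, -33.7, 19.2]
orientation: [[-0.989, 0.147, 0.0], [0.147, 0.989, 0.0], [-0.0, 0.0, -1.0]]
ft_force: [-1.9, 1.7, 6.8]
width: 0.4
```

The force is rising (5.0 → 6.3 → 6.8 N), so the vial met the head at about z=21. Taking a few hold readings to average out the noise, with one small step.

Emit:
move_arm:
  xyz:
    - [0, 0, 0]
  dr:
    - [0, 0, 0]
  jaw: [1]

```text
t: 28.0
ee_pos: [449.6, -33.7, 19.2]
orientation: [[-0.989, 0.147, -0.0], [0.147, 0.989, 0.0], [0.0, 0.0, -1.0]]
ft_force: [-1.5, 1.1, 7.3]
width: 0.2
```

Emit:
move_arm:
  xyz:
    - [0, 0, 0]
  dr:
    - [0, 0, 0]
  jaw: [1]

```text
t: 28.08
ee_pos: [449.6, -33.7, 19.2]
orientation: [[-0.989, 0.147, 0.0], [0.147, 0.989, 0.0], [-0.0, 0.0, -1.0]]
ft_force: [-1.4, 0.3, 5.8]
width: 0.2
```

Emit:
move_arm:
  xyz:
    - [0, -0.004, -0.03]
    - [0, 0, 0]
  dr:
    - [0, 0, 0]
    - [0, 0, 0]
  jaw: [1, 1]

```text
t: 28.25
ee_pos: [449.6, -33.8, 18.5]
orientation: [[-0.989, 0.147, 0.0], [0.147, 0.989, 0.0], [-0.0, 0.0, -1.0]]
ft_force: [-2.8, 0.8, 8.3]
width: 0.1
```

Emit:
move_arm:
  xyz:
    - [0, 0, 0]
  dr:
    - [0, 0, 0]
  jaw: [1]

```text
t: 28.33
ee_pos: [449.6, -33.8, 18.5]
orientation: [[-0.989, 0.147, 0.0], [0.147, 0.989, 0.0], [0.0, 0.0, -1.0]]
ft_force: [-2.1, 1.2, 8.1]
width: 0.4
```

Emit:
move_arm:
  xyz:
    - [0, 0, 0]
  dr:
    - [0, 0, 0]
  jaw: [1]

```text
t: 28.42
ee_pos: [449.6, -33.8, 18.5]
orientation: [[-0.989, 0.147, 0.0], [0.147, 0.989, 0.0], [-0.0, 0.0, -1.0]]
ft_force: [-1.7, 1.4, 8.2]
width: 0.1
```

At z=18.5 the hold force averages 8.2 N over a plateau of about 4.8 N. That is about 4.1 N on the vial; by travel (about 2.8 mm past contact) it is about 3.5 N. A last 0.4 mm, then lift off gently.

Emit:
move_arm:
  xyz:
    - [0, -0.003, -0.016]
    - [0, 0, 0]
  dr:
    - [0, 0, 0]
    - [0, 0, 0]
  jaw: [1, 1]

```text
t: 28.58
ee_pos: [449.6, -33.9, 18.1]
orientation: [[-0.989, 0.147, 0.0], [0.147, 0.989, 0.0], [-0.0, 0.0, -1.0]]
ft_force: [-1.8, 1.3, 9.9]
width: 0.6
```

Emit:
move_arm:
  xyz:
    - [0, 0, 0]
  dr:
    - [0, 0, 0]
  jaw: [1]

```text
t: 28.67
ee_pos: [449.6, -33.8, 18.1]
orientation: [[-0.989, 0.147, 0.0], [0.147, 0.989, 0.0], [-0.0, 0.0, -1.0]]
ft_force: [-2.4, 1.9, 9.7]
width: 0.4
```

Emit:
move_arm:
  xyz:
    - [0, 0, 0.02]
    - [0, 0, 0.02]
  dr:
    - [0, 0, 0]
    - [0, 0, 0]
  jaw: [1, 1]

```text
t: 28.83
ee_pos: [449.7, -34.0, 18.8]
orientation: [[-0.989, 0.147, 0.0], [0.147, 0.989, 0.0], [-0.0, 0.0, -1.0]]
ft_force: [0.8, 0.2, -0.1]
width: 0.2
```

Emit:
move_arm:
  xyz:
    - [0, 0, 0.02]
    - [0, 0, 0.02]
    - [0, 0, 0]
  dr:
    - [0, 0, 0]
    - [0, 0, 0]
    - [0, 0, 0]
  jaw: [1, 1, 1]

```text
t: 29.08
ee_pos: [449.8, -34.0, 19.8]
orientation: [[-0.989, 0.147, 0.0], [0.147, 0.989, 0.0], [-0.0, 0.0, -1.0]]
ft_force: [-0.2, 0.0, -0.1]
width: 0.4
```

Off the pad. The peak was 9.8 N; less 6–7 N of friction that is about 4 N on the vial. Retreating well clear and checking.

Emit:
move_arm:
  xyz:
    - [0, 0, 0.2]
    - [0, 0, 0.5]
    - [0, 0, 0.9]
    - [0, 0, 1]
    - [0, 0, 1]
    - [0, 0, 1]
    - [0, -0.5, 1]
    - [0, -0.8, 0.8]
    - [0, -0.8, 0.4]
    - [0, -0.5, 0]
    - [0, 0, 0]
    - [0, 0, 0]
  dr:
    - [0, 0, 0]
    - [0, 0, 0]
    - [0, 0, 0]
    - [0, 0, 0]
    - [0, 0, 0]
    - [0, 0, 0]
    - [0, 0, 0]
    - [0, 0, 0]
    - [0, 0, 0]
    - [0, 0, 0]
    - [0, 0, 0]
    - [0, 0, 0]
  jaw: [1, 1, 1, 1, 1, 1, 1, 1, 1, 1, 1, 1]

```text
t: 30.08
ee_pos: [449.4, -99.1, 189.8]
orientation: [[-0.989, 0.148, -0.0], [0.148, 0.989, 0.0], [0.0, 0.0, -1.0]]
ft_force: [0.5, -0.3, -0.4]
width: 0.4
```

```bash
python3 - <<'E'
from h import *
o=ctrl.get_obs();print(o["t"],o["ee_pos"],o["ft_force"])
s=ctrl.capture("scene");d=ctrl.capture("side");S,D=cal("scene"),cal("side")
h=lambda i:cv2.cvtColor(i,cv2.COLOR_BGR2HSV).astype(int)
def cen(im,b,n):
    H=h(im[b[1]:b[3],b[0]:b[2]]);m=(((H[...,0]<8)|(H[...,0]>172))&(H[...,1]>150)&(H[...,2]>90)) if n=="r" else ((H[...,0]>100)&(H[...,0]<130)&(H[...,1]>130)&(H[...,2]>60))
    y,x=np.nonzero(m);return [x.mean()+b[0],y.mean()+b[1]],len(x)
for n,bs,bd in(("r",(325,285,350,312),(338,225,360,248)),("b",(262,232,295,272),(298,270,330,304))):
    a=cen(s,bs,n);b=cen(d,bd,n);print(n,a,b,tri(S,a[0],D,b[0]))
x,y=proj(S,[484,185,100]).astype(int);x2,y2=proj(D,[484,185,100]).astype(int)
cv2.imwrite("pics/f12.png",np.hstack([cv2.resize(s[y-45:y+45,x-50:x+50],(444,400),interpolation=cv2.INTER_CUBIC),cv2.resize(d[y2-50:y2+50,x2-43:x2+43],(344,400),interpolation=cv2.INTER_CUBIC)]))
E
```

```text
30.0833 [449.39567692 -99.08350668 189.83386532] [ 0.50935532 -0.3185351  -0.39813233]
r ([np.float64(337.84375), np.float64(299.625)], 128) ([np.float64(347.3205128205128), np.float64(237.73076923076923)], 78) [448.79978848 -34.18390628  50.71275819]
b ([np.float64(277.4), np.float64(254.72)], 25) ([np.float64(311.48), np.float64(288.12)], 25) [486.63045831 185.43782078  45.99702356]
```

View pics/f12.png

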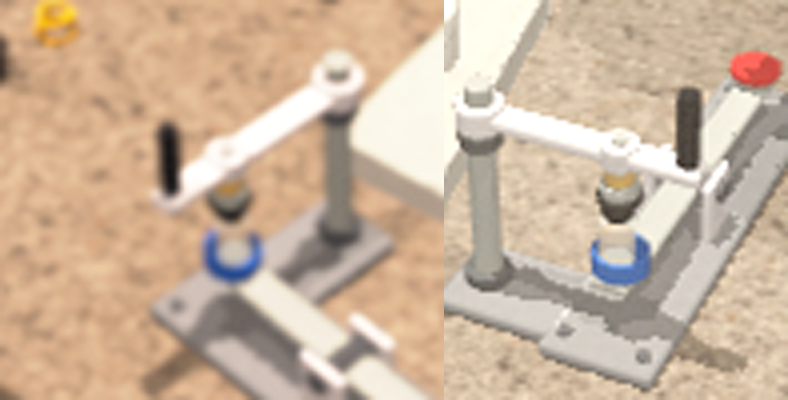

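The last view shows the vial upright in the cup with its cap bearing on the seal (scene crop (230,205), side crop (617,205)). The arm is in line over the cup and the pad is down. The pad has sunk 16.1 mm by triangulation against 16.6 mm pressed, so it has stayed. Handing in.

```bash
python3 -c "
from workcell import ctrl
print(ctrl.close_job())"
```

```text
the job is handed in; nothing more can be done
None
```

The vial is clamped under the sealing head and the job is handed in, at about 30 s on the robot's clock. I put the clamping force at about 4 N, but that is an estimate, not a direct measurement.

**What I did**
- I gripped the black-capped vial, stood it in the blue cup and let it go.
- I swung the arm round by its pin to the stop; the push met about 10.6 N there.
- I pressed the red pad down about 16.6 mm, to a peak of 9.8 N, then lifted off and moved well clear.

**Last checks**
- **In the pictures:** the vial is upright in the cup with its cap against the seal, and the pin is where it should be at work. The pad stayed down: 16.1 mm by triangulation against 16.6 mm pressed.
- **Robot:** it was touching nothing at the end; the force reading was about zero.

**What disagreed**
- **Fingertips:** the real tips sit about 36 mm behind the reported tool point, so my first grasp shut just above the cap. The vial did not move, and I corrected for it.
- **Pad friction:** the force to move the rocker read about 4.8 N in most of my holds, 6.2 N at first, against the 6–7 N you gave. From the force I put the vial at 3.4–6 N, and the pad travel past contact suggests no more than about 5 N. All of these lie within 2–7 N.
- **Bystanders:** I felt no contact with any of them, but I did not compare their positions before and after.

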